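# Load and wind the clockwork tin display

### The job

Get the clockwork sales display ready: while the carriage is still out, lay every copper tin flat and centred across the narrow wooden rail on it; then push the carriage fully home against the drive box with the tins still on the rail, and last wind the brass key clockwise until it is fully wound. Put back on the rail any tin that comes off, and leave the hammer, the bowl and the anvil block where they are.

Things in the scene. Friction and masses are not known exactly. Their poses are not given: they have to be found in the camera images.
- track: fixed wooden base board of the display, 100 mm wide (x) and 500 mm long (y), 12 mm thick, at any small yaw; origin on the table (z = 0) on its centre line. Along its own y axis the board reaches from -265 to +235 mm. The drive box (100 x 100 mm, top 76 mm above the table) stands on it, centred at y = +185 mm, with the key upright on top. The carriage runs along y on the rest
- carriage (a joint): slide of the carriage in m: distance from its home stop at the drive box. 0 = fully home (3 mm gap left to the drive box), grows as the carriage moves out along the track's -y; greatest 0.14. Moves with about 3 N friction and stays where it is left
- rail (a point): centre of the flat top face of the carriage's rail, 44 mm above the table. The rail is 22 mm wide (x), 212 mm long (y, same axes as the track) and stands 20 mm above the carriage deck, which is 100 mm wide (x), 250 mm long and 24 mm above the table; the handle lies beyond the rail's -y end. Tins lie side by side along y; four fit at a spacing of 50 to 53 mm
- handle (a point): grip point of the carriage's upright handle, a wooden post 30 mm wide (x) and 14 mm thick (y) at the -y end of the deck; the point is on its axis 71 mm above the table, and the post's top is 84 mm above the table, 13 mm above the point. 130 mm from the rail's centre along -y
- key (a joint): winding angle of the key in rad: 0 = run down, 8.0 = fully wound against its stop; grows clockwise seen from above. The spring pulls back by 0.0125 N m per rad, the works hold the key by friction of 0.16 N m, so it stays where it is left (up to about 0.26 N m to turn)
- key_grip (a point): grip point of the brass key, on its upright turning axis, at mid-height of its flat wing, 106 mm above the table. The wing is 46 mm long, 9 mm thick and 26 mm tall (pinch it across the 9 mm). The point's x axis lies along the wing and turns with it; at joint value 0 it is along the track's x. 30 mm from the wing's middle down to the drive box's top
- tin1: round closed copper tin, a plain disc-shaped box 44 mm in diameter and 22 mm high, about 0.11 kg, the same either way up; lies flat on the table. Origin at the centre of the tin (11 mm above what it lies on), z along its axis. Two to four of the four tins are present; None if absent
- tin2: round closed copper tin, a plain disc-shaped box 44 mm in diameter and 22 mm high, about 0.11 kg, the same either way up; lies flat on the table. Origin at the centre of the tin (11 mm above what it lies on), z along its axis. Two to four of the four tins are present; None if absent
- tin3: round closed copper tin, a plain disc-shaped box 44 mm in diameter and 22 mm high, about 0.11 kg, the same either way up; lies flat on the table. Origin at the centre of the tin (11 mm above what it lies on), z along its axis. Two to four of the four tins are present; None if absent
- tin4: round closed copper tin, a plain disc-shaped box 44 mm in diameter and 22 mm high, about 0.11 kg, the same either way up; lies flat on the table. Origin at the centre of the tin (11 mm above what it lies on), z along its axis. Two to four of the four tins are present; None if absent
- hammer: bystander: hammer with a wooden handle, 260 mm long, lying beyond the track; leave alone
- bowl: bystander: open copper bowl, 110 mm across and 45 mm high; leave alone
- stake: bystander: small steel anvil 45 x 60 x 35 mm on a wooden block 90 x 90 x 50 mm, 2.5 kg; leave alone
Things that resemble listed ones, but are neither listed nor needed, are in the scene too. What is shaped like the tin4 but black is not meant. Leave any black look-alike of the tin2 alone.

How it is judged:
On the way, in this order (a step that is already met when the one before it is completed fails the run):
1. every tin present lies flat on the rail, centred across it, with the carriage still out (x of tin1 in the frame of rail between -0.01 and 0.01 m and y of tin1 in the frame of rail between -0.1 and 0.1 m and z of tin1 in the frame of rail between 0.007 and 0.016 m and angle between the z axis of each of tin1, tin2, tin3, tin4 and the z axis of rail, either way round below 0.12 rad and linear speed of each of tin1, tin2, tin3, tin4 below 0.03 m/s and x of tin2 in the frame of rail between -0.01 and 0.01 m and y of tin2 in the frame of rail between -0.1 and 0.1 m and z of tin2 in the frame of rail between 0.007 and 0.016 m and x of tin3 in the frame of rail between -0.01 and 0.01 m and y of tin3 in the frame of rail between -0.1 and 0.1 m and z of tin3 in the frame of rail between 0.007 and 0.016 m and x of tin4 in the frame of rail between -0.01 and 0.01 m and y of tin4 in the frame of rail between -0.1 and 0.1 m and z of tin4 in the frame of rail between 0.007 and 0.016 m and contact force between the fingers and tin1 below 0.2 N and contact force between the fingers and tin2 below 0.2 N and contact force between the fingers and tin3 below 0.2 N and contact force between the fingers and tin4 below 0.2 N and value of joint carriage above 0.06 m), for 0.2 s.
2. the carriage is fully home with every tin on the rail (x of tin1 in the frame of rail between -0.01 and 0.01 m and y of tin1 in the frame of rail between -0.1 and 0.1 m and z of tin1 in the frame of rail between 0.007 and 0.016 m and angle between the z axis of each of tin1, tin2, tin3, tin4 and the z axis of rail, either way round below 0.12 rad and linear speed of each of tin1, tin2, tin3, tin4 below 0.03 m/s and x of tin2 in the frame of rail between -0.01 and 0.01 m and y of tin2 in the frame of rail between -0.1 and 0.1 m and z of tin2 in the frame of rail between 0.007 and 0.016 m and x of tin3 in the frame of rail between -0.01 and 0.01 m and y of tin3 in the frame of rail between -0.1 and 0.1 m and z of tin3 in the frame of rail between 0.007 and 0.016 m and x of tin4 in the frame of rail between -0.01 and 0.01 m and y of tin4 in the frame of rail between -0.1 and 0.1 m and z of tin4 in the frame of rail between 0.007 and 0.016 m and value of joint carriage below 0.005 m), for 0.2 s.
3. the key is fully wound (value of joint key above 7.7 rad), for 0.2 s.
At the end, for the whole second after the job is handed in: every tin present lies flat (within 7 degrees) on the carriage's rail, centre within 10 mm of the rail's centre line and on its length, at rest; the carriage is within 6 mm of its home stop; the key is wound to more than 7.7 rad (stop at 8.0) (x of tin1 in the frame of rail between -0.01 and 0.01 m and y of tin1 in the frame of rail between -0.1 and 0.1 m and z of tin1 in the frame of rail between 0.007 and 0.016 m and angle between the z axis of each of tin1, tin2, tin3, tin4 and the z axis of rail, either way round below 0.12 rad and linear speed of each of tin1, tin2, tin3, tin4 below 0.03 m/s and x of tin2 in the frame of rail between -0.01 and 0.01 m and y of tin2 in the frame of rail between -0.1 and 0.1 m and z of tin2 in the frame of rail between 0.007 and 0.016 m and x of tin3 in the frame of rail between -0.01 and 0.01 m and y of tin3 in the frame of rail between -0.1 and 0.1 m and z of tin3 in the frame of rail between 0.007 and 0.016 m and x of tin4 in the frame of rail between -0.01 and 0.01 m and y of tin4 in the frame of rail between -0.1 and 0.1 m and z of tin4 in the frame of rail between 0.007 and 0.016 m and value of joint carriage below 0.006 m and value of joint key above 7.7 rad); the robot touches nothing.
It fails at once if the hammer is shifted by more than 40 mm (distance of hammer from where it was at the start of the episode above 0.04 m).
It fails at once if the bowl is shifted by more than 40 mm (distance of bowl from where it was at the start of the episode above 0.04 m).
It fails at once if the stake is shifted by more than 40 mm (distance of stake from where it was at the start of the episode above 0.04 m).
Of tin1, tin2, tin3, tin4 only 2 to 4 are there at a start; the rules pass over those that are not, and their reading is None.
At some moment in a run one of tin1, tin2, tin3, tin4 may be knocked a few centimetres aside while the robot is not near it.
Once in a run the grip may slacken for a moment while it holds something.
It also fails if it takes over 210 s, if anything falls off the work surface, if the arm or the gripper's body presses on something with over 40 N, if the wrist force passes 120 N, or if a joint passes its speed limit or range.

### The arm

A 6-joint arm with a two-finger parallel gripper is mounted at the origin on the work surface. World frame = base frame: x ahead of the robot, y to its left, z up, the work surface at z = 0. Lengths are in m, angles in rad, forces in N, time in s.
With the tool pointing down it reaches from about 0.425 to 0.95 m from the base axis. Payload 14.7 kg.
Tool frame: the origin (TCP) lies between the finger pads; the fingertips stand arm.tcp_to_tips ahead of it and the grasp point (between the pads) lies 8 mm behind it (arm.tcp_to_tips is the distance from the TCP to the fingertips, in m); z points along the fingers, y is the line along which they close (so a half turn about z gives the same grasp; the last joint's range is limited). The gripper opens to 85 mm and grips with 20 to 120 N. Pads are 22 mm wide; open, the fingers measure 114 mm over their backs; the gripper's body (76 mm by 85 mm) begins 54 mm behind the grasp point. The pads swing forward as they close: fully open they stand 13 mm farther back than shut.
Start: joints at [-1.319, 0.48, 1.596, -0, 1.065, -0.047], TCP at [0.191, -0.621, 0.242] pointing down, gripper open.
Joint ranges: [-2.75, 2.75], [-0.82, 2.05], [0.23, 2.67], [-1.56, 4.7], [0.09, 2.69], [-2.92, 2.92]. Speed limits (rad/s): [1.89, 1.89, 2.39, 3.01, 3.01, 3.01].

### API

Orientations are given as a 3x3 rotation matrix whose columns are the frame's x, y, z axes.
In Python, from station import arm gives the robot as it stands. The module is installed in compiled form; this text tells all that it offers.
- The arm moves only by the tool drive_tool, never from a script. Its argument "commands" is a list of rows, each an object with "xyz": the shift along the tool's x, y, z in m, a list of three; "roll": the turn about the tool's z in rad. In form: [{"xyz": [dx, dy, dz], "roll": roll}, ...]. A call has 1 to 20 rows; each row is the pose to reach, as a shift and turn from the pose commanded when the call began, along the tool's axes at that moment; what a row does not reach only later rows make up. A row lasts 1/12 s, in which the tool goes at most 41.7 mm and 7.16 degrees, less where a joint would pass 70% of its speed; a pose out of reach is approached as far as the arm can. A call with a gripper value outside its range is refused whole. "fingers" is the opening, from 0 (shut) to 1 (fully open), set as the call begins (left out, the last holds). The fingers move at their own pace and stop on an object; "force" is the grip in N (left out, the last holds). Time passes only in rows, so rows that repeat a pose let the fingers close. It gives the time, the measured TCP pose, the force, the opening and the grip force at its end, in the units of the state.
- arm.state(): the state, without advancing time (a new reading comes with each control period).
- arm.get_image(name): name is "scene" or "top" or "wrist"; returns a dict with "frame" (480x640x3 uint8, red, green, blue), "mtx" (3x3 intrinsics, pixels), "rvec" (rotation vector, rad) and "tvec" (3), from world to camera coordinates, as OpenCV has them; the wrist camera has in their place "mount" (4x4, takes a point from camera to tool coordinates, whose origin is the TCP and whose axes are the flange's). Camera axes: x right, y down, z forward; pixel columns grow to the right and rows downward; lengths in m; the calibration is good to about 2 mm. The wrist camera is an equidistant fisheye: a pixel r from the principal point sees the ray r / f radians off the axis. A picture is of the moment at which its call begins: read the wrist's pose just before it. There is no depth.
- arm.close_job(): hands the job in; it is judged then, once.
The state is a dict: "t": time; "q": joint angles; "joint_velocities": joint speeds; "joint_torque": joint torques, N m; "eef_pos": TCP position; "orientation": TCP orientation; "wrist_force": force on the tool from outside, world axes, zero at the start; "wrist_torque": the same for the moment, N m; "opening": finger opening in m; "gripper_force": force on a finger pad.
Only numpy, scipy, OpenCV 4.12 (cv2) and the standard library are available. Lean on these libraries where they do the work, as an engineer would, in place of code of your own. Each camera call takes 0.05 s, during which the arm holds its last target. There are 200 camera calls.

## Working session

There is one attempt and no reset: what is moved stays moved. The work goes in short steps, Python scripts to look and compute and a tool call to move; the robot and the scene stay as the last step left them, time stands still between calls to the robot, and variables do not carry over. Pictures are saved under pics/ and viewed, at most 14 in all, crops included, and the job is handed in when it is done.

Besides the shell and the picture viewer there is one more tool, called after "Call:" by a JSON object that holds its "api" and its "payload", one argument or row to a line. drive_tool: Moves the arm, as the interface text tells. Its arguments: {"type":"object","properties":{"commands":{"type":"array"},"fingers":{"type":"number"},"force":{"type":"number"}},"required":["commands"]}

```bash
mkdir -p pics
cat > h.py <<'E'
import numpy as np, cv2
from station import arm
def cam(name):
    im=arm.get_image(name); return im
def ray(im,px):
    K=np.array(im["mtx"],float);R,_=cv2.Rodrigues(np.array(im["rvec"],float));t=np.array(im["tvec"],float).ravel()
    d=R.T@np.linalg.solve(K,[px[0],px[1],1.]);return -R.T@t,d
def onz(im,px,z):
    c,d=ray(im,px);return c+d*(z-c[2])/d[2]
def proj(im,P):
    return cv2.projectPoints(np.array(P,float).reshape(-1,3),np.array(im["rvec"],float),np.array(im["tvec"],float),np.array(im["mtx"],float),None)[0].reshape(-1,2)
E
python3 - <<'E'
from h import *
print(arm.state(), arm.tcp_to_tips)
for n in("top","scene"):
    im=cam(n);np.save("pics/%s.npy"%n,im,allow_pickle=True);cv2.imwrite("pics/%s0.png"%n,im["frame"][:,:,::-1]);print(ray(im,(320,240)),im["mtx"])
E
```

```text
{'t': 0.0, 'q': array([-1.31865453e+00,  4.80848049e-01,  1.59687393e+00, -1.69690495e-05,
        1.06510659e+00, -4.65949891e-02]), 'joint_velocities': array([ 2.25591725e-05, -2.00710508e-04, -1.11477395e-03, -2.04361024e-04,
        1.11384788e-04, -1.87709414e-04]), 'joint_torque': array([-4.83908487e-03, -9.50651908e+01, -4.30189312e+01, -4.12583004e-04,
        1.23863469e-02, -3.52370898e-05]), 'eef_pos': array([ 0.1912206 , -0.62081323,  0.24166184]), 'orientation': array([[ 9.55706617e-01,  2.94320842e-01, -3.22711865e-04],
       [ 2.94321016e-01, -9.55705873e-01,  1.19313881e-03],
       [ 4.27479932e-05, -1.23527154e-03, -9.99999236e-01]]), 'wrist_force': array([ 0.22791233, -0.08823774,  0.57484319]), 'wrist_torque': array([-0.0126299 , -0.01063376,  0.00219879]), 'gripper_force': 0.0, 'opening': 0.0855483394255588} 0.011
(array([ 0.3145848 , -0.01072958,  1.29214426]), array([ 0.23568596, -0.00771683, -0.97209972])) [[568.27640988   0.         314.84120895]
 [  0.         568.27640988 252.74360626]
 [  0.           0.           1.        ]]
(array([1.10594646, 0.44445474, 0.96622796]), array([-0.49095379, -0.42595505, -0.75998498])) [[492.05716583   0.         317.62427458]
 [  0.         492.05716583 242.56503834]
 [  0.           0.           1.        ]]
```

View pics/top0.png

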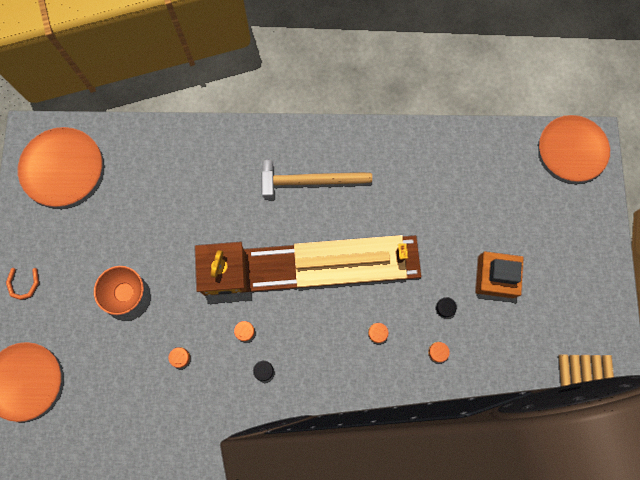

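View pics/scene0.png

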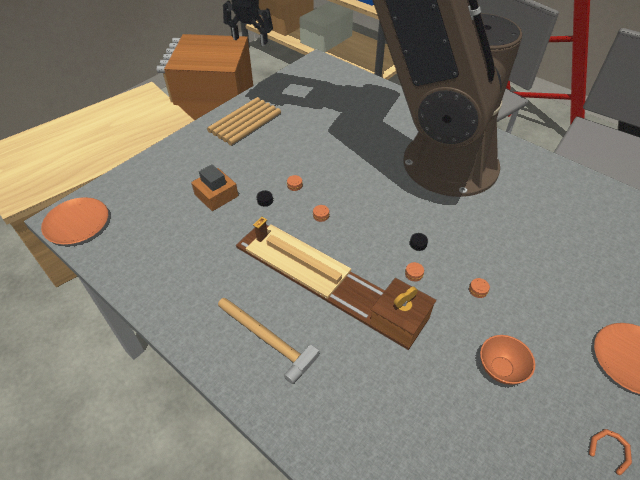

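The top view shows four copper tins at (244,331), (179,358), (378,333) and (439,352), and black look-alikes at (446,307) and (263,371). The drive box is at (221,267) and the handle at (403,252). The scene view agrees, with the carriage out.

```bash
cat > m.py <<'E'
from h import *
def tins(im,z=.011):
    hsv=cv2.cvtColor(im["frame"],cv2.COLOR_RGB2HSV)
    m=cv2.inRange(hsv,(4,140,120),(16,255,255))
    n,l,s,c=cv2.connectedComponentsWithStats(m)
    return [(c[i].round(1),s[i,4],onz(im,c[i],z).round(4)) for i in range(1,n) if 80<s[i,4]<800]
E
python3 - <<'E'
from m import *
for n in("top","scene"):
    im=np.load("pics/%s.npy"%n,allow_pickle=True).item();print(n)
    for t in tins(im):print(*t)
    hsv=cv2.cvtColor(im["frame"],cv2.COLOR_RGB2HSV)
    for p in ([(270,270),(350,250),(350,275),(340,262),(221,267),(244,331)] if n=="top" else [(300,275),(340,285),(400,310),(415,271)]):print(p,hsv[p[1],p[0]])
im=np.load("pics/top.npy",allow_pickle=True).item()
hsv=cv2.cvtColor(im["frame"],cv2.COLOR_RGB2HSV)
m=cv2.inRange(hsv,(15,50,150),(32,255,255));m[:230]=0;m[292:]=0;m[:,:285]=0;m[:,430:]=0
c=max(cv2.findContours(m,0,1)[0],key=cv2.contourArea);b=cv2.boxPoints(cv2.minAreaRect(c))
print("deck",[ (p.round(1),onz(im,p,.024).round(4)) for p in b])
f=im["frame"][215:315,180:430,::-1];cv2.imwrite("pics/crop.png",cv2.resize(f,None,fx=3.2,fy=3.2,interpolation=2))
s=np.load("pics/scene.npy",allow_pickle=True).item()["frame"][210:350,230:440,::-1];cv2.imwrite("pics/crop2.png",cv2.resize(s,None,fx=3.8,fy=3.8,interpolation=2))
E
```

```text
top
[45.  16.9] 192 [1.2004 0.6813 0.011 ]
[312.  181.2] 121 [ 0.7686 -0.0008  0.011 ]
[350.5 180.6] 89 [ 0.7711 -0.0921  0.011 ]
[411.8 243.6] 113 [ 0.6188 -0.2336  0.011 ]
[498.5 273.4] 773 [ 0.5506 -0.4302  0.011 ]
[ 21.2 284.7] 288 [0.5137 0.6591 0.011 ]
[218.8 286.4] 205 [0.5141 0.2089 0.011 ]
[272.1 286.7] 137 [0.5148 0.0873 0.011 ]
[243.6 330.5] 307 [0.415  0.1485 0.011 ]
[378.  332.4] 305 [ 0.4137 -0.1524  0.011 ]
[438.9 351.6] 310 [ 0.3726 -0.2873  0.011 ]
[178.3 357. ] 314 [0.355  0.2914 0.011 ]
(270, 270) [ 10 178 109]
(350, 250) [ 23 102 251]
(350, 275) [ 25  90 253]
(340, 262) [ 20 137 244]
(221, 267) [ 16 146  98]
(244, 331) [ 13 169 252]
scene
[212.1 187. ] 351 [ 0.5387 -0.4496  0.011 ]
[293.9 181.9] 158 [ 0.3728 -0.2891  0.011 ]
[320.6 212.5] 195 [ 0.4144 -0.1533  0.011 ]
[414.5 271.1] 248 [0.4145 0.1472 0.011 ]
[479.3 287.5] 278 [0.3553 0.2896 0.011 ]
[395.  316.8] 397 [0.5507 0.186  0.011 ]
[612.6 447.7] 435 [0.5183 0.6594 0.011 ]
(300, 275) [ 22 101 233]
(340, 285) [ 12 149 115]
(400, 310) [ 14 150 122]
(415, 271) [ 11 157 213]
deck [(array([293., 243.], dtype=float32), array([0.6143, 0.041 , 0.024 ])), (array([405.8, 234. ], dtype=float32), array([ 0.6382, -0.2181,  0.024 ])), (array([409.3, 277.7], dtype=float32), array([ 0.5362, -0.2235,  0.024 ])), (array([296.5, 286.8], dtype=float32), array([0.5131, 0.0313, 0.024 ]))]
```

View pics/crop.png

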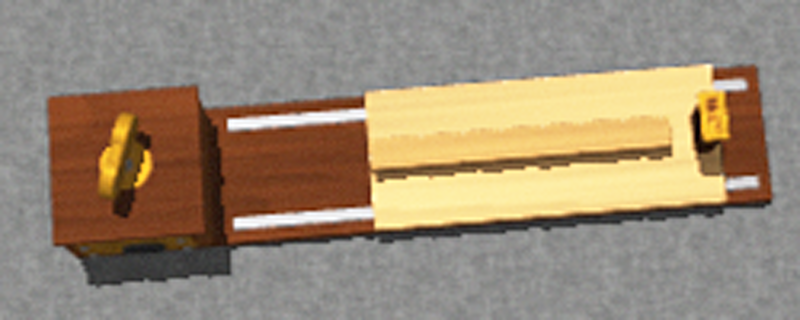

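View pics/crop2.png

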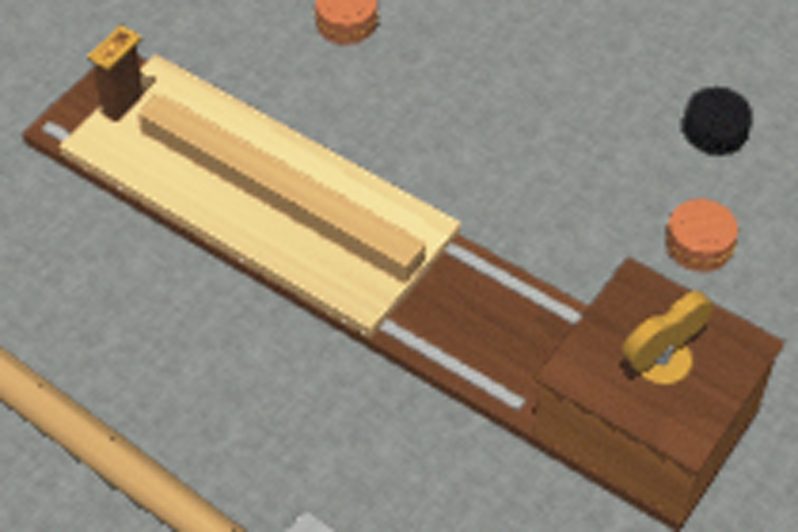

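The crops show the deck, rail and drive-box corners clearly. The wing lies roughly along track x, slightly turned.

Run:
```python
from m import *
im=np.load("pics/top.npy",allow_pickle=True).item()
sc=np.load("pics/scene.npy",allow_pickle=True).item()
A=lambda L,z,name:[print(name,p,onz(im,(180+p[0]/3.2-.3,215+p[1]/3.2-.3),z)[:2].round(4)) for p in L]
B=lambda L,z,name:[print(name,"sc",p,onz(sc,(230+p[0]/3.8-.3,210+p[1]/3.8-.3),z)[:2].round(4)) for p in L]
A([(365,91),(712,65),(725,203),(373,230)],.024,"deck")
A([(48,98),(197,86),(205,238),(53,245)],.076,"box")
A([(372,138),(670,115),(670,148),(374,172)],.044,"rail")
A([(702,92),(724,91),(727,135),(703,138)],.084,"hnd")
A([(127,115),(112,195)],.119,"wing")
B([(155,56),(458,222),(372,330),(62,150)],.024,"deck")
B([(630,259),(782,345),(698,472),(538,380)],.076,"box")
B([(160,96),(424,250),(408,272),(142,116)],.044,"rail")
B([(121,27),(141,36),(108,66),(89,53)],.084,"hnd")
B([(635,347),(697,300)],.117,"wing")
```

```text
deck (365, 91) [0.614  0.0393]
deck (712, 65) [ 0.6357 -0.2098]
deck (725, 203) [ 0.5352 -0.2167]
deck (373, 230) [0.5135 0.0319]
box (48, 98) [0.5947 0.2547]
box (197, 86) [0.6042 0.1528]
box (205, 238) [0.4988 0.1434]
box (53, 245) [0.493  0.2458]
rail (372, 138) [0.5755 0.033 ]
rail (670, 115) [ 0.5941 -0.1763]
rail (670, 148) [ 0.5704 -0.1758]
rail (374, 172) [0.5513 0.0312]
hnd (702, 92) [ 0.6015 -0.1931]
hnd (724, 91) [ 0.6023 -0.2081]
hnd (727, 135) [ 0.5716 -0.2094]
hnd (703, 138) [ 0.5694 -0.1931]
wing (127, 115) [0.5738 0.1925]
wing (112, 195) [0.52   0.1999]
deck sc (155, 56) [ 0.5409 -0.2155]
deck sc (458, 222) [0.5171 0.0295]
deck sc (372, 330) [0.6151 0.0412]
deck sc (62, 150) [ 0.6399 -0.2032]
box sc (630, 259) [0.505  0.1459]
box sc (782, 345) [0.4982 0.2458]
box sc (698, 472) [0.5974 0.2555]
box sc (538, 380) [0.6071 0.1553]
rail sc (160, 96) [ 0.576  -0.1741]
rail sc (424, 250) [0.56   0.0359]
rail sc (408, 272) [0.5791 0.0391]
rail sc (142, 116) [ 0.596  -0.1709]
hnd sc (121, 27) [ 0.5731 -0.208 ]
hnd sc (141, 36) [ 0.5703 -0.1926]
hnd sc (108, 66) [ 0.6025 -0.1901]
hnd sc (89, 53) [ 0.6026 -0.2073]
wing sc (635, 347) [0.5791 0.1956]
wing sc (697, 300) [0.5315 0.2036]
```

```bash
cat > go.py <<'E'
import sys
from h import *
s=arm.state();R=np.array(s["orientation"]);p=np.array(s["eef_pos"])
a0=np.arctan2(R[1,0],R[0,0])
print("t",round(s["t"],1),"tcp",p.round(4),"ang",round(float(np.degrees(a0)),2),"q",s["q"].round(2),"open",round(s["opening"],4),"F",s["wrist_force"].round(1))
for arg in sys.argv[1:]:
    x,y,z,*a=map(float,arg.split(","))
    roll=(a0-np.radians(a[0])+np.pi)%(2*np.pi)-np.pi if a else 0
    print(arg,(R.T@(np.array([x,y,z])-p)).round(4),"roll",round(float(roll),3))
E
python3 go.py .373,-.288,.1,95.27
```

```text
t 0.1 tcp [ 0.1913 -0.6209  0.2417] ang 17.12 q [-1.32  0.48  1.6   0.    1.07 -0.05] open 0.0857 F [-0.2 -0.2 -0.7]
.373,-.288,.1,95.27 [ 0.2717 -0.2645  0.142 ] roll -1.364
```

Call:
{"api": "drive_tool", "payload": {
  "commands": [
    {"xyz": [0.03,-0.03,0],"roll": -0.12},
    {"xyz": [0.06,-0.06,0],"roll": -0.24},
    {"xyz": [0.09,-0.088,0],"roll": -0.36},
    {"xyz": [0.12,-0.117,0.02],"roll": -0.48},
    {"xyz": [0.15,-0.146,0.04],"roll": -0.6},
    {"xyz": [0.18,-0.175,0.06],"roll": -0.72},
    {"xyz": [0.21,-0.204,0.08],"roll": -0.84},
    {"xyz": [0.24,-0.234,0.1],"roll": -0.96},
    {"xyz": [0.26,-0.253,0.12],"roll": -1.08},
    {"xyz": [0.2717,-0.2645,0.142],"roll": -1.2},
    {"xyz": [0.2717,-0.2645,0.142],"roll": -1.32},
    {"xyz": [0.2717,-0.2645,0.142],"roll": -1.364},
    {"xyz": [0.2717,-0.2645,0.142],"roll": -1.364},
    {"xyz": [0.2717,-0.2645,0.142],"roll": -1.364}
  ],
  "fingers": 1,
  "force": 40
}}

```text
t: 1.27
eef_pos: [0.3732, -0.2884, 0.1002]
orientation: [[-0.09, 0.996, -0.0], [0.996, 0.09, 0.0], [0.0, -0.0, -1.0]]
wrist_force: [-0.1, 0.1, 1.1]
opening: 0.0858
gripper_force: 0.0
```

```bash
python3 - <<'E'
from m import *
im=cam("wrist");cv2.imwrite("pics/w1.png",im["frame"][:,:,::-1]);print(im["mtx"],np.array(im["mount"]).round(3))
for n in("scene","top"):
    print([t for t in tins(cam(n)) if t[2][0]<.48 and t[1]<400])
E
python3 go.py .373,-.288,.012,95.27
```

```text
[[371.64829954   0.         318.64865786]
 [  0.         371.64829954 242.98950414]
 [  0.           0.           1.        ]] [[-0.001 -0.959 -0.282  0.072]
 [ 1.    -0.001  0.    -0.001]
 [-0.001 -0.282  0.959 -0.132]
 [ 0.     0.     0.     1.   ]]
[(array([196.5, 107. ]), np.int32(327), array([ 0.3167, -0.7826,  0.011 ])), (array([295.5, 183.4]), np.int32(109), array([ 0.3746, -0.2814,  0.011 ])), (array([320.6, 212.5]), np.int32(196), array([ 0.4144, -0.1532,  0.011 ])), (array([414.4, 271.3]), np.int32(253), array([0.415 , 0.1473, 0.011 ])), (array([479.4, 287.5]), np.int32(277), array([0.3552, 0.2897, 0.011 ]))]
[(array([243.8, 331.6]), np.int32(254), array([0.4125, 0.1482, 0.011 ])), (array([178.4, 357.2]), np.int32(316), array([0.3547, 0.2911, 0.011 ]))]
t 1.4 tcp [ 0.3731 -0.2889  0.1006] ang 95.14 q [-0.72  0.45  2.13  0.    0.56 -0.81] open 0.0855 F [-0.4  0.2 -0.7]
.373,-.288,.012,95.27 [ 0.0009 -0.0001  0.0886] roll -0.002
```

View pics/w1.png

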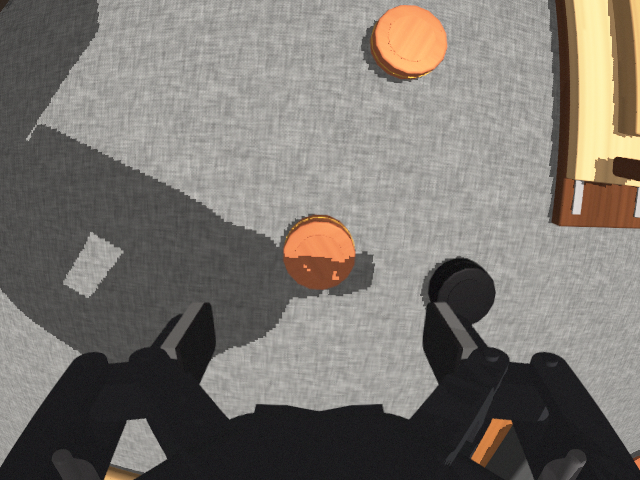

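The wrist view shows the target tin at (319,252), midway between the fingers, with the black tin at (462,290) clear of the right finger. I'm going down.

Call:
{"api": "drive_tool", "payload": {
  "commands": [
    {"xyz": [0,0,0.02]},
    {"xyz": [0,0,0.04]},
    {"xyz": [0,0,0.06]},
    {"xyz": [0,0,0.075]},
    {"xyz": [0,0,0.083]},
    {"xyz": [0,0,0.088]},
    {"xyz": [0,0,0.088]},
    {"xyz": [0,0,0.088]}
  ]
}}

```text
schema error: expected keys xyz, roll
```

Call:
{"api": "drive_tool", "payload": {
  "commands": [
    {"xyz": [0,0,0]},
    {"xyz": [0,0,0]},
    {"xyz": [0,0,0]},
    {"xyz": [0,0,0]},
    {"xyz": [0,0,0]},
    {"xyz": [0,0,0]},
    {"xyz": [0,0,0]},
    {"xyz": [0,0,0]},
    {"xyz": [0,0,0]},
    {"xyz": [0,0,0]}
  ],
  "fingers": 0,
  "force": 40
}}

```text
schema error: expected keys xyz, roll
```

```bash
python3 go.py .5822,-.1477,.11,95.27
```

```text
t 1.4 tcp [ 0.3731 -0.2889  0.1006] ang 95.14 q [-0.72  0.45  2.13  0.    0.56 -0.81] open 0.0855 F [-0.4  0.2 -0.7]
.5822,-.1477,.11,95.27 [ 0.1219  0.2209 -0.0094] roll -0.002
```

Call:
{"api": "drive_tool", "payload": {
  "commands": [
    {"xyz": [0,0,0.02],"roll": 0},
    {"xyz": [0,0,0.04],"roll": 0},
    {"xyz": [0,0,0.06],"roll": 0},
    {"xyz": [0,0,0.075],"roll": 0},
    {"xyz": [0,0,0.083],"roll": 0},
    {"xyz": [0,0,0.088],"roll": 0},
    {"xyz": [0,0,0.088],"roll": 0},
    {"xyz": [0,0,0.088],"roll": 0}
  ]
}}

```text
t: 2.08
eef_pos: [0.3733, -0.2887, 0.0127]
orientation: [[-0.091, 0.996, 0.0], [0.996, 0.091, -0.0], [-0.0, 0.0, -1.0]]
wrist_force: [0.1, -0.2, 0.5]
opening: 0.0855
gripper_force: 0.0
```

Call:
{"api": "drive_tool", "payload": {
  "commands": [
    {"xyz": [0,0,0],"roll": 0},
    {"xyz": [0,0,0],"roll": 0},
    {"xyz": [0,0,0],"roll": 0},
    {"xyz": [0,0,0],"roll": 0},
    {"xyz": [0,0,0],"roll": 0},
    {"xyz": [0,0,0],"roll": 0},
    {"xyz": [0,0,0],"roll": 0},
    {"xyz": [0,0,0],"roll": 0},
    {"xyz": [0,0,0],"roll": 0},
    {"xyz": [0,0,0],"roll": 0}
  ],
  "fingers": 0,
  "force": 40
}}

```text
t: 2.92
eef_pos: [0.3734, -0.2886, 0.013]
orientation: [[-0.092, 0.996, 0.001], [0.996, 0.092, -0.001], [-0.001, 0.001, -1.0]]
wrist_force: [-1.7, -0.3, 14.4]
opening: 0.0429
gripper_force: 38.6
```

```bash
python3 go.py .5822,-.1477,.11,95.27
```

```text
t 2.9 tcp [ 0.3734 -0.2886  0.013 ] ang 95.27 q [-0.72  0.62  2.17 -0.    0.35 -0.81] open 0.0429 F [-1.7 -0.3 14.4]
.5822,-.1477,.11,95.27 [ 0.1211  0.2209 -0.0969] roll 0.0
```

Call:
{"api": "drive_tool", "payload": {
  "commands": [
    {"xyz": [0,0,-0.015],"roll": 0},
    {"xyz": [0,0,-0.04],"roll": 0},
    {"xyz": [0,0,-0.07],"roll": 0},
    {"xyz": [0,0,-0.1],"roll": 0},
    {"xyz": [0.01,0.018,-0.11],"roll": 0},
    {"xyz": [0.025,0.045,-0.11],"roll": 0},
    {"xyz": [0.04,0.073,-0.11],"roll": 0},
    {"xyz": [0.055,0.1,-0.11],"roll": 0},
    {"xyz": [0.07,0.128,-0.11],"roll": 0},
    {"xyz": [0.085,0.155,-0.11],"roll": 0},
    {"xyz": [0.1,0.182,-0.11],"roll": 0},
    {"xyz": [0.11,0.2,-0.11],"roll": 0},
    {"xyz": [0.118,0.215,-0.11],"roll": 0},
    {"xyz": [0.121,0.221,-0.11],"roll": 0},
    {"xyz": [0.121,0.221,-0.11],"roll": 0},
    {"xyz": [0.121,0.221,-0.11],"roll": 0}
  ]
}}

```text
t: 4.25
eef_pos: [0.5814, -0.1477, 0.1222]
orientation: [[-0.092, 0.996, -0.001], [0.996, 0.092, 0.0], [0.0, -0.001, -1.0]]
wrist_force: [0.5, 0.2, -1.6]
opening: 0.043
gripper_force: 28.8
```

```bash
python3 - <<'E'
from m import *
cv2.imwrite("pics/w2.png",cam("wrist")["frame"][:,:,::-1])
E
python3 go.py .5822,-.1477,.0575,95.27
```

```text
t 4.3 tcp [ 0.5811 -0.148   0.1222] ang 95.26 q [-0.3   0.55  1.82 -0.    0.77 -0.39] open 0.043 F [-0.3 -1.1 -0.3]
.5822,-.1477,.0575,95.27 [0.0002 0.0012 0.0647] roll -0.0
```

View pics/w2.png

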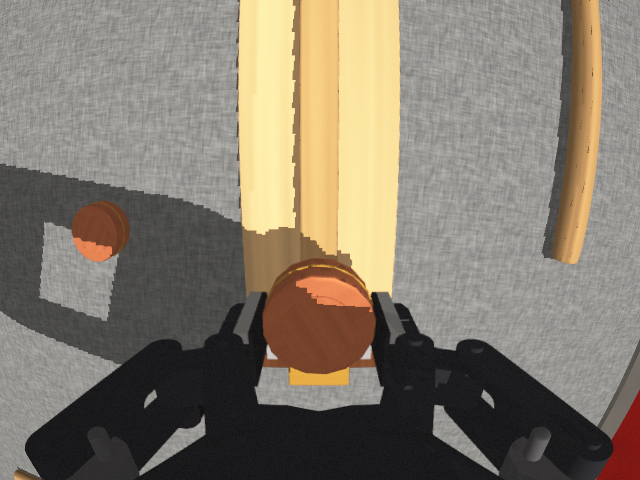

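The wrist view shows the held tin at column 319, and the rail (columns 300–338) is centred on it. I'm lowering the tin.

Call:
{"api": "drive_tool", "payload": {
  "commands": [
    {"xyz": [0,0.001,0.015],"roll": 0},
    {"xyz": [0,0.001,0.03],"roll": 0},
    {"xyz": [0,0.001,0.045],"roll": 0},
    {"xyz": [0,0.001,0.055],"roll": 0},
    {"xyz": [0,0.001,0.06],"roll": 0},
    {"xyz": [0,0.001,0.0625],"roll": 0},
    {"xyz": [0,0.001,0.0645],"roll": 0},
    {"xyz": [0,0.001,0.0645],"roll": 0},
    {"xyz": [0,0.001,0.0645],"roll": 0}
  ]
}}

```text
t: 5.05
eef_pos: [0.5834, -0.1477, 0.0583]
orientation: [[-0.092, 0.996, 0.001], [0.996, 0.092, -0.0], [-0.0, 0.001, -1.0]]
wrist_force: [-0.8, -0.1, -1.0]
opening: 0.0427
gripper_force: 43.5
```

Call:
{"api": "drive_tool", "payload": {
  "commands": [
    {"xyz": [0,0,0],"roll": 0},
    {"xyz": [0,0,0],"roll": 0},
    {"xyz": [0,0,0],"roll": 0},
    {"xyz": [0,0,0],"roll": 0},
    {"xyz": [0,0,0],"roll": 0},
    {"xyz": [0,0,0],"roll": 0},
    {"xyz": [0,0,-0.02],"roll": 0},
    {"xyz": [0,0,-0.05],"roll": 0},
    {"xyz": [0,0,-0.08],"roll": 0},
    {"xyz": [0,0,-0.1],"roll": 0},
    {"xyz": [0,0,-0.1],"roll": 0}
  ],
  "fingers": 1
}}

```text
t: 5.97
eef_pos: [0.5853, -0.1482, 0.1621]
orientation: [[-0.092, 0.996, 0.006], [0.996, 0.092, -0.002], [-0.002, 0.006, -1.0]]
wrist_force: [1.2, 0.0, -0.4]
opening: 0.0855
gripper_force: 0.0
```

```bash
cat > chk.py <<'E'
from m import *
for n in("scene","top"):
    im=cam(n); T=[t for t in tins(im) if .3<t[2][0]<.66 and abs(t[2][1])<.42 and 90<t[1]<400]
    for t in T:
        P=t[2]; Q=onz(im,t[0],.055); d=Q[:2]-np.array([.575,-.07]); u=np.array([-.0918,.9958]);v=np.array([.9958,.0918])
        print(n,t[0],t[1],P[:2],"| rail x,y",(d@v).round(4),(d@u).round(4))
E
python3 chk.py; python3 go.py .414,-.153,.09,95.27
```

```text
scene [279.  240.9] 174 [ 0.5594 -0.1683] | rail x,y 0.0032 -0.0706
scene [414.4 271.3] 258 [0.4152 0.1473] | rail x,y -0.1063 0.2418
scene [479.3 287.5] 280 [0.3554 0.2896] | rail x,y -0.1507 0.3822
top [281.5 286.2] 96 [0.516  0.0661] | rail x,y -0.0533 0.1388
t 6.1 tcp [ 0.5835 -0.1477  0.1586] ang 95.27 q [-0.3   0.51  1.79 -0.    0.84 -0.39] open 0.0855 F [-0.2 -0.5 -0.6]
.414,-.153,.09,95.27 [ 0.0103 -0.1694  0.0683] roll 0.0
```

Call:
{"api": "drive_tool", "payload": {
  "commands": [
    {"xyz": [0.002,-0.03,0],"roll": 0},
    {"xyz": [0.004,-0.065,0],"roll": 0},
    {"xyz": [0.006,-0.1,0],"roll": 0},
    {"xyz": [0.008,-0.13,0.01],"roll": 0},
    {"xyz": [0.01,-0.155,0.03],"roll": 0},
    {"xyz": [0.01,-0.169,0.055],"roll": 0},
    {"xyz": [0.01,-0.169,0.068],"roll": 0},
    {"xyz": [0.01,-0.169,0.068],"roll": 0},
    {"xyz": [0.01,-0.169,0.068],"roll": 0}
  ]
}}

```text
t: 6.82
eef_pos: [0.4133, -0.1529, 0.089]
orientation: [[-0.092, 0.996, -0.002], [0.996, 0.092, 0.001], [0.001, -0.002, -1.0]]
wrist_force: [-0.5, 1.0, 0.1]
opening: 0.0852
gripper_force: 0.0
```

```bash
cat > wr.py <<'E'
import sys
from m import *
s=arm.state();im=cam("wrist");M=np.array(im["mount"]);K=np.array(im["mtx"]);R=np.array(s["orientation"]);p=np.array(s["eef_pos"])
def wz(px,z):
    v=(np.array(px,float)-K[:2,2])/K[0,0];r=np.hypot(*v)
    d=np.array([*(v/max(r,1e-9)*np.sin(r)),np.cos(r)])
    d=R@M[:3,:3]@d;c=R@M[:3,3]+p
    return c+d*(z-c[2])/d[2]
hsv=cv2.cvtColor(im["frame"],cv2.COLOR_RGB2HSV);m=cv2.inRange(hsv,(4,120,50),(16,255,255))
n,l,st,c=cv2.connectedComponentsWithStats(m)
for i in range(1,n):
    if st[i,4]>1200:
        P=wz(c[i],.011);Q=wz(c[i],.055);d=Q[:2]-np.array([.575,-.07]);print(c[i].round(),st[i,4],P[:2].round(4),"rail x,y",round(d@[.9958,.0918],4),round(d@[-.0918,.9958],4))
if len(sys.argv)>1:cv2.imwrite(sys.argv[1],im["frame"][:,:,::-1])
E
python3 wr.py;python3 chk.py; python3 go.py .414,-.153,.0165,95.27
```

```text
[504. 167.] 2914 [ 0.5205 -0.0835] rail x,y -0.0793 -0.0058
[586. 215.] 8858 [ 0.5962 -0.105 ] rail x,y -0.0212 -0.0282
[320. 261.] 4541 [ 0.4135 -0.1533] rail x,y -0.1686 -0.0529
[573. 359.] 1255 [ 0.6288 -0.2221] rail x,y -0.0041 -0.1228
scene [322.7 214.3] 113 [ 0.4158 -0.1445] | rail x,y -0.1313 -0.0355
scene [277.1 239.4] 251 [ 0.5591 -0.1753] | rail x,y 0.0021 -0.0774
scene [414.4 271.3] 254 [0.4151 0.1474] | rail x,y -0.1063 0.2418
scene [479.3 287.5] 279 [0.3553 0.2897] | rail x,y -0.1507 0.3822
top [412.4 255.3] 377 [ 0.5911 -0.2343] | rail x,y -0.0079 -0.1565
top [375.7 253.9] 275 [ 0.5934 -0.1497] | rail x,y 0.002 -0.0754
t 7.0 tcp [ 0.4148 -0.1533  0.0903] ang 95.29 q [-0.42  0.44  2.2   0.    0.5  -0.51] open 0.0857 F [-0.2 -0.1 -0.4]
.414,-.153,.0165,95.27 [ 0.0004 -0.0008  0.0738] roll 0.0
```

The first tin is on the rail at (+2, −76) mm. I'm going on with the second tin.

Call:
{"api": "drive_tool", "payload": {
  "commands": [
    {"xyz": [0,-0.001,0.02],"roll": 0},
    {"xyz": [0,-0.001,0.04],"roll": 0},
    {"xyz": [0,-0.001,0.06],"roll": 0},
    {"xyz": [0,-0.001,0.07],"roll": 0},
    {"xyz": [0,-0.001,0.0735],"roll": 0},
    {"xyz": [0,-0.001,0.0735],"roll": 0},
    {"xyz": [0,-0.001,0.0735],"roll": 0}
  ]
}}

```text
t: 7.55
eef_pos: [0.4135, -0.1533, 0.0169]
orientation: [[-0.092, 0.996, 0.001], [0.996, 0.092, -0.0], [-0.0, 0.001, -1.0]]
wrist_force: [0.4, -0.7, 1.1]
opening: 0.0854
gripper_force: 0.0
```

Call:
{"api": "drive_tool", "payload": {
  "commands": [
    {"xyz": [0,0,0],"roll": 0},
    {"xyz": [0,0,0],"roll": 0},
    {"xyz": [0,0,0],"roll": 0},
    {"xyz": [0,0,0],"roll": 0},
    {"xyz": [0,0,0],"roll": 0},
    {"xyz": [0,0,0],"roll": 0},
    {"xyz": [0,0,0],"roll": 0},
    {"xyz": [0,0,0],"roll": 0},
    {"xyz": [0,0,0],"roll": 0},
    {"xyz": [0,0,0],"roll": 0}
  ],
  "fingers": 0,
  "force": 45
}}

```text
t: 8.38
eef_pos: [0.4133, -0.1534, 0.0171]
orientation: [[-0.092, 0.996, 0.001], [0.996, 0.092, -0.001], [-0.001, 0.001, -1.0]]
wrist_force: [-1.4, 0.9, 17.6]
opening: 0.0426
gripper_force: 43.0
```

```bash
python3 go.py .5774,-.0959,.12,95.27
```

```text
t 8.4 tcp [ 0.4133 -0.1534  0.0171] ang 95.27 q [-0.42  0.6   2.24 -0.    0.31 -0.52] open 0.0426 F [-1.4  0.9 17.6]
.5774,-.0959,.12,95.27 [ 0.0421  0.1688 -0.1027] roll 0.0
```

Call:
{"api": "drive_tool", "payload": {
  "commands": [
    {"xyz": [0,0,-0.015],"roll": 0},
    {"xyz": [0,0,-0.04],"roll": 0},
    {"xyz": [0,0,-0.07],"roll": 0},
    {"xyz": [0,0,-0.095],"roll": 0},
    {"xyz": [0.004,0.018,-0.103],"roll": 0},
    {"xyz": [0.01,0.04,-0.103],"roll": 0},
    {"xyz": [0.016,0.065,-0.103],"roll": 0},
    {"xyz": [0.023,0.09,-0.103],"roll": 0},
    {"xyz": [0.029,0.115,-0.103],"roll": 0},
    {"xyz": [0.035,0.14,-0.103],"roll": 0},
    {"xyz": [0.04,0.158,-0.103],"roll": 0},
    {"xyz": [0.042,0.169,-0.103],"roll": 0},
    {"xyz": [0.042,0.169,-0.103],"roll": 0},
    {"xyz": [0.042,0.169,-0.103],"roll": 0}
  ]
}}

```text
t: 9.55
eef_pos: [0.5768, -0.0958, 0.1191]
orientation: [[-0.092, 0.996, -0.001], [0.996, 0.092, 0.0], [0.0, -0.001, -1.0]]
wrist_force: [-0.6, -0.1, -1.9]
opening: 0.0421
gripper_force: 46.9
```

```bash
python3 go.py .5774,-.0959,.062,95.27
```

```text
t 9.6 tcp [ 0.5768 -0.0958  0.1191] ang 95.3 q [-0.22  0.54  1.86 -0.    0.74 -0.31] open 0.0421 F [-0.6 -0.1 -1.9]
.5774,-.0959,.062,95.27 [-0.0002  0.0007  0.0571] roll 0.001
```

Call:
{"api": "drive_tool", "payload": {
  "commands": [
    {"xyz": [0,0,0.015],"roll": 0},
    {"xyz": [0,0,0.03],"roll": 0},
    {"xyz": [0,0,0.043],"roll": 0},
    {"xyz": [0,0,0.05],"roll": 0},
    {"xyz": [0,0,0.0545],"roll": 0},
    {"xyz": [0,0,0.0575],"roll": 0},
    {"xyz": [0,0,0.0575],"roll": 0},
    {"xyz": [0,0,0.0575],"roll": 0}
  ]
}}

```text
t: 10.22
eef_pos: [0.5774, -0.096, 0.0622]
orientation: [[-0.092, 0.996, 0.0], [0.996, 0.092, -0.0], [-0.0, 0.0, -1.0]]
wrist_force: [0.5, -0.6, -1.8]
opening: 0.0422
gripper_force: 47.1
```

Call:
{"api": "drive_tool", "payload": {
  "commands": [
    {"xyz": [0,0,0],"roll": 0},
    {"xyz": [0,0,0],"roll": 0},
    {"xyz": [0,0,0],"roll": 0},
    {"xyz": [0,0,0],"roll": 0},
    {"xyz": [0,0,0],"roll": 0},
    {"xyz": [0,0,0],"roll": 0},
    {"xyz": [0,0,-0.02],"roll": 0},
    {"xyz": [0,0,-0.05],"roll": 0},
    {"xyz": [0,0,-0.08],"roll": 0},
    {"xyz": [0,0,-0.1],"roll": 0},
    {"xyz": [0,0,-0.1],"roll": 0}
  ],
  "fingers": 1
}}

```text
t: 11.13
eef_pos: [0.5795, -0.0963, 0.166]
orientation: [[-0.092, 0.996, 0.006], [0.996, 0.092, -0.001], [-0.002, 0.006, -1.0]]
wrist_force: [1.1, -0.5, 0.2]
opening: 0.0851
gripper_force: 0.0
```

```bash
python3 chk.py; python3 go.py .4148,.148,.16,95.27 .4148,.148,.09,95.27
```

```text
scene [276.3 238.8] 214 [ 0.559  -0.1783] | rail x,y 0.0017 -0.0802
scene [295.8 249.8] 181 [ 0.5532 -0.1159] | rail x,y 0.0017 -0.0202
scene [414.3 271.3] 257 [0.4153 0.1473] | rail x,y -0.1062 0.2416
scene [357.9 288.8] 225 [0.545  0.0756] | rail x,y 0.0108 0.1622
scene [479.2 287.5] 280 [0.3554 0.2896] | rail x,y -0.1506 0.382
scene [396.5 327.3] 92 [0.5709 0.2043] | rail x,y 0.0466 0.2821
t 11.2 tcp [ 0.5777 -0.0959  0.1625] ang 95.27 q [-0.22  0.48  1.83  0.    0.83 -0.31] open 0.0855 F [ 0.3 -0.  -0.2]
.4148,.148,.16,95.27 [ 0.2579 -0.1398  0.0022] roll 0.0
.4148,.148,.09,95.27 [ 0.2579 -0.14    0.0722] roll 0.0
```

Call:
{"api": "drive_tool", "payload": {
  "commands": [
    {"xyz": [0.03,-0.016,0],"roll": 0},
    {"xyz": [0.06,-0.033,0],"roll": 0},
    {"xyz": [0.095,-0.052,0],"roll": 0},
    {"xyz": [0.13,-0.07,0],"roll": 0},
    {"xyz": [0.165,-0.09,0],"roll": 0},
    {"xyz": [0.2,-0.108,0],"roll": 0},
    {"xyz": [0.23,-0.125,0.01],"roll": 0},
    {"xyz": [0.25,-0.136,0.03],"roll": 0},
    {"xyz": [0.258,-0.14,0.055],"roll": 0},
    {"xyz": [0.258,-0.14,0.072],"roll": 0},
    {"xyz": [0.258,-0.14,0.072],"roll": 0},
    {"xyz": [0.258,-0.14,0.072],"roll": 0}
  ]
}}

```text
t: 12.23
eef_pos: [0.4131, 0.1479, 0.0888]
orientation: [[-0.092, 0.996, -0.003], [0.996, 0.092, -0.001], [-0.001, -0.003, -1.0]]
wrist_force: [-0.3, -0.2, 0.8]
opening: 0.085
gripper_force: 0.0
```

```bash
python3 wr.py;python3 chk.py; python3 go.py .4148,.148,.0165,95.27
```

```text
[240.  22.] 3367 [0.3547 0.2843] rail x,y -0.1773 0.3586
[554. 230.] 29018 [0.5677 0.1822] rail x,y -0.0171 0.2628
[322. 262.] 4542 [0.4142 0.1464] rail x,y -0.1405 0.2457
scene [276.9 239.3] 247 [ 0.5591 -0.1759] | rail x,y 0.0021 -0.078
scene [293.7 248.2] 259 [ 0.5527 -0.1233] | rail x,y 0.0007 -0.0274
scene [417.4 273.5] 124 [0.4161 0.1566] | rail x,y -0.1047 0.2504
scene [479.4 287.5] 274 [0.3551 0.2898] | rail x,y -0.1509 0.3824
scene [385.1 311.2] 229 [0.5534 0.1605] | rail x,y 0.0261 0.2421
scene [409.7 325.5] 130 [0.548  0.2237] | rail x,y 0.0265 0.3027
top [412.5 257. ] 392 [ 0.5871 -0.2343] | rail x,y -0.0117 -0.1563
top [375.9 254.4] 315 [ 0.5923 -0.1501] | rail x,y 0.0008 -0.0757
top [353.3 256.5] 308 [ 0.587 -0.098] | rail x,y 0.0002 -0.0251
top [276.6 286.6] 121 [0.5151 0.077 ] | rail x,y -0.0534 0.1496
t 12.4 tcp [0.4148 0.148  0.0904] ang 95.23 q [ 0.27  0.44  2.2  -0.    0.5   0.18] open 0.0854 F [-0.1  0.5  0.1]
.4148,.148,.0165,95.27 [ 0.     -0.0001  0.0739] roll -0.001
```

Call:
{"api": "drive_tool", "payload": {
  "commands": [
    {"xyz": [0,0,0.02],"roll": 0},
    {"xyz": [0,0,0.04],"roll": 0},
    {"xyz": [0,0,0.06],"roll": 0},
    {"xyz": [0,0,0.07],"roll": 0},
    {"xyz": [0,0,0.0735],"roll": 0},
    {"xyz": [0,0,0.0735],"roll": 0},
    {"xyz": [0,0,0.0735],"roll": 0}
  ]
}}

```text
t: 12.97
eef_pos: [0.4148, 0.1481, 0.017]
orientation: [[-0.091, 0.996, 0.001], [0.996, 0.091, 0.0], [0.0, 0.001, -1.0]]
wrist_force: [-0.0, -0.5, 0.9]
opening: 0.0852
gripper_force: 0.0
```

Call:
{"api": "drive_tool", "payload": {
  "commands": [
    {"xyz": [0,0,0],"roll": 0},
    {"xyz": [0,0,0],"roll": 0},
    {"xyz": [0,0,0],"roll": 0},
    {"xyz": [0,0,0],"roll": 0},
    {"xyz": [0,0,0],"roll": 0},
    {"xyz": [0,0,0],"roll": 0},
    {"xyz": [0,0,0],"roll": 0},
    {"xyz": [0,0,0],"roll": 0},
    {"xyz": [0,0,0],"roll": 0},
    {"xyz": [0,0,0],"roll": 0}
  ],
  "fingers": 0,
  "force": 45
}}

```text
t: 13.8
eef_pos: [0.4146, 0.1483, 0.0171]
orientation: [[-0.092, 0.996, 0.001], [0.996, 0.092, 0.0], [0.0, 0.001, -1.0]]
wrist_force: [-1.8, -1.4, 17.9]
opening: 0.0426
gripper_force: 43.0
```

```bash
python3 go.py .5726,-.0441,.16,95.27
```

```text
t 13.8 tcp [0.4146 0.1483 0.0171] ang 95.28 q [ 0.27  0.6   2.24 -0.    0.31  0.18] open 0.0426 F [-1.8 -1.4 17.9]
.5726,-.0441,.16,95.27 [-0.2061  0.1398 -0.1428] roll 0.0
```

Call:
{"api": "drive_tool", "payload": {
  "commands": [
    {"xyz": [0,0,-0.015],"roll": 0},
    {"xyz": [0,0,-0.04],"roll": 0},
    {"xyz": [0,0,-0.07],"roll": 0},
    {"xyz": [0,0,-0.1],"roll": 0},
    {"xyz": [-0.008,0.006,-0.125],"roll": 0},
    {"xyz": [-0.025,0.017,-0.14],"roll": 0},
    {"xyz": [-0.05,0.034,-0.143],"roll": 0},
    {"xyz": [-0.075,0.051,-0.143],"roll": 0},
    {"xyz": [-0.1,0.068,-0.143],"roll": 0},
    {"xyz": [-0.125,0.085,-0.143],"roll": 0},
    {"xyz": [-0.15,0.102,-0.143],"roll": 0},
    {"xyz": [-0.175,0.119,-0.143],"roll": 0},
    {"xyz": [-0.195,0.132,-0.143],"roll": 0},
    {"xyz": [-0.206,0.14,-0.143],"roll": 0},
    {"xyz": [-0.206,0.14,-0.143],"roll": 0},
    {"xyz": [-0.206,0.14,-0.143],"roll": 0}
  ]
}}

```text
t: 15.13
eef_pos: [0.5722, -0.0442, 0.1591]
orientation: [[-0.091, 0.996, -0.001], [0.996, 0.091, 0.0], [0.0, -0.001, -1.0]]
wrist_force: [-1.1, 0.3, -1.6]
opening: 0.0418
gripper_force: 46.7
```

```bash
python3 go.py .5726,-.0441,.0625,95.27
```

```text
t 15.1 tcp [ 0.5722 -0.0442  0.1591] ang 95.21 q [-0.13  0.47  1.85  0.    0.81 -0.22] open 0.0418 F [-1.1  0.3 -1.6]
.5726,-.0441,.0625,95.27 [0.     0.0005 0.0966] roll -0.001
```

Call:
{"api": "drive_tool", "payload": {
  "commands": [
    {"xyz": [0.001,0,0.02],"roll": 0},
    {"xyz": [0.001,0,0.04],"roll": 0},
    {"xyz": [0.001,0,0.06],"roll": 0},
    {"xyz": [0.001,0,0.077],"roll": 0},
    {"xyz": [0.001,0,0.087],"roll": 0},
    {"xyz": [0.001,0,0.093],"roll": 0},
    {"xyz": [0.001,0,0.097],"roll": 0},
    {"xyz": [0.001,0,0.097],"roll": 0},
    {"xyz": [0.001,0,0.097],"roll": 0}
  ]
}}

```text
t: 15.88
eef_pos: [0.5727, -0.043, 0.0629]
orientation: [[-0.092, 0.996, 0.001], [0.996, 0.092, -0.0], [-0.0, 0.001, -1.0]]
wrist_force: [0.1, -0.0, -1.4]
opening: 0.0422
gripper_force: 46.8
```

Call:
{"api": "drive_tool", "payload": {
  "commands": [
    {"xyz": [0,0,0],"roll": 0},
    {"xyz": [0,0,0],"roll": 0},
    {"xyz": [0,0,0],"roll": 0},
    {"xyz": [0,0,0],"roll": 0},
    {"xyz": [0,0,0],"roll": 0},
    {"xyz": [0,0,0],"roll": 0},
    {"xyz": [0,0,-0.02],"roll": 0},
    {"xyz": [0,0,-0.05],"roll": 0},
    {"xyz": [0,0,-0.08],"roll": 0},
    {"xyz": [0,0,-0.1],"roll": 0},
    {"xyz": [0,0,-0.1],"roll": 0}
  ],
  "fingers": 1
}}

```text
t: 16.8
eef_pos: [0.5747, -0.0433, 0.1664]
orientation: [[-0.092, 0.996, 0.006], [0.996, 0.092, -0.001], [-0.001, 0.006, -1.0]]
wrist_force: [0.8, -0.3, 0.5]
opening: 0.0849
gripper_force: 0.0
```

```bash
python3 chk.py; python3 go.py .355,.29,.16,95.27 .355,.29,.09,95.27
```

```text
scene [313.3 260.2] 179 [ 0.5493 -0.0604] | rail x,y 0.0029 0.0326
scene [479.2 287.5] 282 [0.3555 0.2895] | rail x,y -0.1506 0.382
top [253.3 266.5] 374 [0.561  0.1317] | rail x,y -0.0042 0.198
t 16.9 tcp [ 0.5729 -0.0431  0.163 ] ang 95.27 q [-0.13  0.47  1.85  0.    0.82 -0.22] open 0.0852 F [-1.   0.2  0.2]
.355,.29,.16,95.27 [ 0.3517 -0.1863  0.0026] roll 0.0
.355,.29,.09,95.27 [ 0.3518 -0.1865  0.0726] roll 0.0
```

Call:
{"api": "drive_tool", "payload": {
  "commands": [
    {"xyz": [0.03,-0.016,0],"roll": 0},
    {"xyz": [0.065,-0.034,0],"roll": 0},
    {"xyz": [0.1,-0.053,0],"roll": 0},
    {"xyz": [0.135,-0.072,0],"roll": 0},
    {"xyz": [0.17,-0.09,0],"roll": 0},
    {"xyz": [0.205,-0.109,0],"roll": 0},
    {"xyz": [0.24,-0.127,0],"roll": 0},
    {"xyz": [0.275,-0.146,0],"roll": 0},
    {"xyz": [0.31,-0.164,0.01],"roll": 0},
    {"xyz": [0.34,-0.18,0.03],"roll": 0},
    {"xyz": [0.352,-0.1865,0.055],"roll": 0},
    {"xyz": [0.352,-0.1865,0.0725],"roll": 0},
    {"xyz": [0.352,-0.1865,0.0725],"roll": 0},
    {"xyz": [0.352,-0.1865,0.0725],"roll": 0}
  ]
}}

```text
t: 18.07
eef_pos: [0.3533, 0.2896, 0.0887]
orientation: [[-0.092, 0.996, -0.003], [0.996, 0.092, -0.002], [-0.002, -0.003, -1.0]]
wrist_force: [-0.2, 0.4, 0.9]
opening: 0.0852
gripper_force: 0.0
```

```bash
python3 wr.py;python3 chk.py; python3 go.py .355,.29,.0165,95.27
```

```text
[582.  77.] 17237 [0.5146 0.43  ] rail x,y -0.0508 0.4924
[322. 262.] 4556 [0.3547 0.2885] rail x,y -0.1868 0.3927
[588. 363.] 7459 [0.5902 0.2148] rail x,y -0.0069 0.3176
scene [482.7 290.1] 131 [0.3567 0.2994] | rail x,y -0.1485 0.3913
top [411.9 248.8] 226 [ 0.6064 -0.2336] | rail x,y 0.007 -0.1571
top [376.  254.2] 314 [ 0.5927 -0.1503] | rail x,y 0.0013 -0.076
top [353.4 256.4] 305 [ 0.5872 -0.0981] | rail x,y 0.0004 -0.0253
top [328.8 258.8] 333 [ 0.5808 -0.0416] | rail x,y -0.0005 0.0297
top [413.4 270.6] 107 [ 0.5551 -0.2356] | rail x,y -0.0425 -0.1546
t 18.2 tcp [0.3551 0.2901 0.0905] ang 95.21 q [ 0.62  0.46  2.16 -0.    0.52  0.53] open 0.0856 F [ 0.6 -0.2  1. ]
.355,.29,.0165,95.27 [-0.0001 -0.0001  0.074 ] roll -0.001
```

Call:
{"api": "drive_tool", "payload": {
  "commands": [
    {"xyz": [0,0,0.02],"roll": 0},
    {"xyz": [0,0,0.04],"roll": 0},
    {"xyz": [0,0,0.06],"roll": 0},
    {"xyz": [0,0,0.07],"roll": 0},
    {"xyz": [0,0,0.0735],"roll": 0},
    {"xyz": [0,0,0.0735],"roll": 0},
    {"xyz": [0,0,0.0735],"roll": 0}
  ]
}}

```text
t: 18.8
eef_pos: [0.3549, 0.2904, 0.017]
orientation: [[-0.091, 0.996, 0.001], [0.996, 0.091, 0.0], [0.0, 0.001, -1.0]]
wrist_force: [0.3, -0.2, -0.4]
opening: 0.0857
gripper_force: 0.0
```

Call:
{"api": "drive_tool", "payload": {
  "commands": [
    {"xyz": [0,0,0],"roll": 0},
    {"xyz": [0,0,0],"roll": 0},
    {"xyz": [0,0,0],"roll": 0},
    {"xyz": [0,0,0],"roll": 0},
    {"xyz": [0,0,0],"roll": 0},
    {"xyz": [0,0,0],"roll": 0},
    {"xyz": [0,0,0],"roll": 0},
    {"xyz": [0,0,0],"roll": 0},
    {"xyz": [0,0,0],"roll": 0},
    {"xyz": [0,0,0],"roll": 0}
  ],
  "fingers": 0,
  "force": 45
}}

```text
t: 19.63
eef_pos: [0.3547, 0.2905, 0.0171]
orientation: [[-0.092, 0.996, 0.001], [0.996, 0.092, 0.001], [0.001, 0.001, -1.0]]
wrist_force: [-2.7, -0.5, 17.1]
opening: 0.0421
gripper_force: 43.1
```

```bash
python3 go.py .5675,.0102,.17,95.27
```

```text
t 19.6 tcp [0.3547 0.2905 0.0171] ang 95.28 q [ 0.62  0.61  2.2  -0.    0.34  0.53] open 0.0421 F [-2.7 -0.5 17.1]
.5675,.0102,.17,95.27 [-0.2986  0.1863 -0.1529] roll 0.0
```

Call:
{"api": "drive_tool", "payload": {
  "commands": [
    {"xyz": [0,0,-0.015],"roll": 0},
    {"xyz": [0,0,-0.04],"roll": 0},
    {"xyz": [0,0,-0.07],"roll": 0},
    {"xyz": [0,0,-0.1],"roll": 0},
    {"xyz": [-0.01,0.006,-0.13],"roll": 0},
    {"xyz": [-0.03,0.019,-0.15],"roll": 0},
    {"xyz": [-0.055,0.034,-0.153],"roll": 0},
    {"xyz": [-0.08,0.05,-0.153],"roll": 0},
    {"xyz": [-0.105,0.066,-0.153],"roll": 0},
    {"xyz": [-0.13,0.081,-0.153],"roll": 0},
    {"xyz": [-0.155,0.097,-0.153],"roll": 0},
    {"xyz": [-0.18,0.112,-0.153],"roll": 0},
    {"xyz": [-0.205,0.128,-0.153],"roll": 0},
    {"xyz": [-0.23,0.144,-0.153],"roll": 0},
    {"xyz": [-0.255,0.159,-0.153],"roll": 0},
    {"xyz": [-0.28,0.175,-0.153],"roll": 0},
    {"xyz": [-0.293,0.183,-0.153],"roll": 0},
    {"xyz": [-0.2986,0.1863,-0.153],"roll": 0},
    {"xyz": [-0.2986,0.1863,-0.153],"roll": 0},
    {"xyz": [-0.2986,0.1863,-0.153],"roll": 0}
  ]
}}

```text
t: 21.3
eef_pos: [0.5665, 0.0107, 0.1691]
orientation: [[-0.092, 0.996, -0.001], [0.996, 0.092, 0.0], [0.0, -0.001, -1.0]]
wrist_force: [1.4, -0.4, -1.1]
opening: 0.0421
gripper_force: 46.6
```

```bash
python3 go.py .5675,.0102,.0625,95.27; python3 wr.py pics/w3.png
```

```text
t 21.3 tcp [0.5665 0.0107 0.1691] ang 95.26 q [-0.03  0.45  1.86  0.    0.83 -0.13] open 0.0421 F [ 1.4 -0.4 -1.1]
.5675,.0102,.0625,95.27 [-0.0006  0.0011  0.1066] roll -0.0
[319.  89.] 24016 [0.5561 0.1201] rail x,y -0.0014 0.1853
[532. 264.] 2583 [ 0.768  -0.0046] rail x,y 0.1679 0.0634
[319. 327.] 11793 [ 0.574  -0.0793] rail x,y -0.0018 0.0154
```

View pics/w3.png

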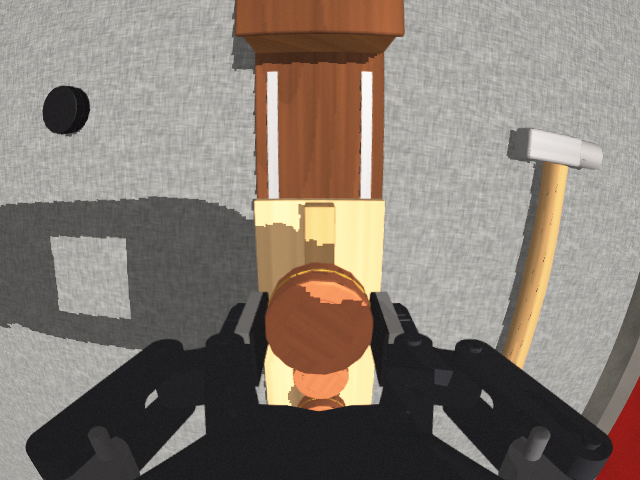

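The wrist view shows the tin held square at (319,327) over the rail (centred on column 320), with tins behind it. I'm placing it.

Call:
{"api": "drive_tool", "payload": {
  "commands": [
    {"xyz": [0,0.001,0.025],"roll": 0},
    {"xyz": [0,0.001,0.05],"roll": 0},
    {"xyz": [0,0.001,0.07],"roll": 0},
    {"xyz": [0,0.001,0.087],"roll": 0},
    {"xyz": [0,0.001,0.097],"roll": 0},
    {"xyz": [0,0.001,0.103],"roll": 0},
    {"xyz": [0,0.001,0.107],"roll": 0},
    {"xyz": [0,0.001,0.107],"roll": 0},
    {"xyz": [0,0.001,0.107],"roll": 0}
  ]
}}

```text
t: 22.1
eef_pos: [0.5687, 0.0104, 0.0629]
orientation: [[-0.092, 0.996, 0.001], [0.996, 0.092, 0.0], [-0.0, 0.001, -1.0]]
wrist_force: [-0.2, 0.1, -1.1]
opening: 0.0426
gripper_force: 46.7
```

Call:
{"api": "drive_tool", "payload": {
  "commands": [
    {"xyz": [0,0,0],"roll": 0},
    {"xyz": [0,0,0],"roll": 0},
    {"xyz": [0,0,0],"roll": 0},
    {"xyz": [0,0,0],"roll": 0},
    {"xyz": [0,0,0],"roll": 0},
    {"xyz": [0,0,0],"roll": 0},
    {"xyz": [0,0,-0.02],"roll": 0},
    {"xyz": [0,0,-0.05],"roll": 0},
    {"xyz": [0,0,-0.08],"roll": 0},
    {"xyz": [0,0,-0.1],"roll": 0},
    {"xyz": [0,0,-0.1],"roll": 0}
  ],
  "fingers": 1
}}

```text
t: 23.02
eef_pos: [0.5705, 0.0101, 0.1664]
orientation: [[-0.092, 0.996, 0.006], [0.996, 0.092, -0.0], [-0.001, 0.006, -1.0]]
wrist_force: [0.8, -0.3, 0.1]
opening: 0.0855
gripper_force: 0.0
```

```bash
python3 chk.py; python3 go.py .5897,-.25,.17,95.27 .5897,-.25,.08,95.27
```

```text
scene [246.4 240.5] 92 [ 0.6129 -0.2321] | rail x,y 0.0483 -0.1361
scene [332.1 271. ] 173 [ 0.5446 -0.0041] | rail x,y 0.0034 0.0867
top [377.1 254.8] 290 [ 0.5913 -0.1528] | rail x,y -0.0003 -0.0783
t 23.1 tcp [0.5688 0.0101 0.163 ] ang 95.27 q [-0.04  0.46  1.86  0.    0.81 -0.13] open 0.0855 F [-0.4 -0.6  0.4]
.5897,-.25,.17,95.27 [-0.2609 -0.0031 -0.0069] roll -0.0
.5897,-.25,.08,95.27 [-0.2609 -0.0032  0.0831] roll -0.0
```

Call:
{"api": "drive_tool", "payload": {
  "commands": [
    {"xyz": [-0.03,0,-0.01],"roll": 0},
    {"xyz": [-0.06,0,-0.01],"roll": 0},
    {"xyz": [-0.09,-0.001,-0.01],"roll": 0},
    {"xyz": [-0.12,-0.001,-0.01],"roll": 0},
    {"xyz": [-0.15,-0.002,-0.01],"roll": 0},
    {"xyz": [-0.18,-0.002,-0.01],"roll": 0},
    {"xyz": [-0.2,-0.002,-0.01],"roll": 0},
    {"xyz": [-0.211,-0.002,-0.01],"roll": 0},
    {"xyz": [-0.211,-0.002,-0.01],"roll": 0},
    {"xyz": [-0.211,-0.002,-0.01],"roll": 0}
  ]
}}

```text
t: 23.95
eef_pos: [0.5851, -0.1998, 0.1713]
orientation: [[-0.091, 0.996, -0.002], [0.996, 0.091, 0.001], [0.001, -0.002, -1.0]]
wrist_force: [1.0, 0.3, -0.2]
opening: 0.0856
gripper_force: 0.0
```

```bash
python3 chk.py; python3 wr.py pics/w4.png; python3 go.py .5867,-.2002,.063,95.27
```

```text
scene [329.5 269. ] 285 [ 0.5439 -0.0127] | rail x,y 0.0021 0.0785
top [231.1 247.3] 226 [0.6057 0.1845] | rail x,y 0.0435 0.2449
top [345.9 262.1] 168 [ 0.5734 -0.0809] | rail x,y -0.0111 -0.0075
[322.  97.] 10365 [ 0.5776 -0.0955] rail x,y -0.0001 -0.0304
[547.  90.] 3343 [ 0.7735 -0.0543] rail x,y 0.1689 -0.0108
[319. 270.] 2323 [ 0.5887 -0.2362] rail x,y -0.0016 -0.1503
[253. 402.] 1313 [ 0.5344 -0.3873] rail x,y -0.0594 -0.2739
t 24.1 tcp [ 0.5855 -0.1988  0.1719] ang 95.33 q [-0.38  0.51  1.74  0.    0.89 -0.47] open 0.0855 F [ 0.6  0.5 -0.6]
.5867,-.2002,.063,95.27 [-0.0016  0.0012  0.1089] roll 0.001
```

View pics/w4.png

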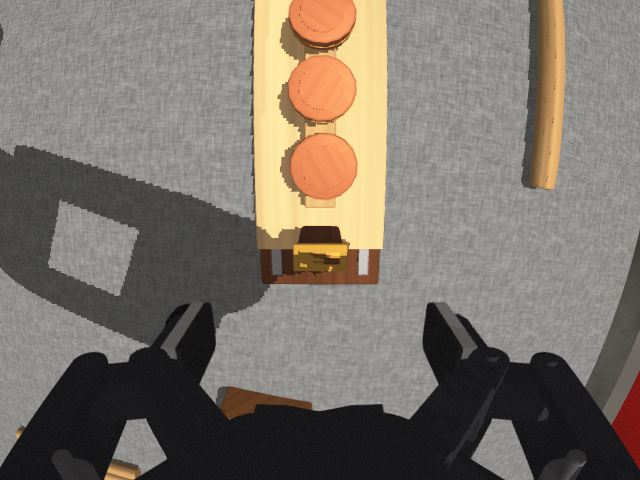

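The wrist view shows three tins centred on the rail and the handle at (320,257), free of the fingers. I'll descend and grip it.

Call:
{"api": "drive_tool", "payload": {
  "commands": [
    {"xyz": [-0.0015,0.001,0.02],"roll": 0},
    {"xyz": [-0.0015,0.001,0.045],"roll": 0},
    {"xyz": [-0.0015,0.001,0.07],"roll": 0},
    {"xyz": [-0.0015,0.001,0.09],"roll": 0},
    {"xyz": [-0.0015,0.001,0.1],"roll": 0},
    {"xyz": [-0.0015,0.001,0.107],"roll": 0},
    {"xyz": [-0.0015,0.001,0.107],"roll": 0},
    {"xyz": [-0.0015,0.001,0.107],"roll": 0}
  ]
}}

```text
t: 24.77
eef_pos: [0.5873, -0.2013, 0.0659]
orientation: [[-0.092, 0.996, 0.0], [0.996, 0.092, -0.0], [-0.0, 0.0, -1.0]]
wrist_force: [0.5, 0.5, -0.2]
opening: 0.0856
gripper_force: 0.0
```

Call:
{"api": "drive_tool", "payload": {
  "commands": [
    {"xyz": [0,0,0],"roll": 0},
    {"xyz": [0,0,0],"roll": 0},
    {"xyz": [0,0,0],"roll": 0},
    {"xyz": [0,0,0],"roll": 0},
    {"xyz": [0,0,0],"roll": 0},
    {"xyz": [0,0,0],"roll": 0},
    {"xyz": [0,0,0],"roll": 0},
    {"xyz": [0,0,0],"roll": 0},
    {"xyz": [0,0,0],"roll": 0},
    {"xyz": [0,0,0],"roll": 0},
    {"xyz": [0,0,0],"roll": 0},
    {"xyz": [0,0,0],"roll": 0}
  ],
  "fingers": 0,
  "force": 30
}}

```text
t: 25.77
eef_pos: [0.5863, -0.2017, 0.066]
orientation: [[-0.092, 0.996, -0.001], [0.996, 0.092, -0.0], [0.0, -0.001, -1.0]]
wrist_force: [-6.3, -1.4, 12.1]
opening: 0.0293
gripper_force: 30.8
```

```bash
python3 chk.py; python3 go.py
```

```text
scene [329.6 269.1] 288 [ 0.544  -0.0123] | rail x,y 0.0022 0.0788
t 25.9 tcp [ 0.5863 -0.2016  0.066 ] ang 95.27 q [-0.38  0.65  1.8  -0.    0.69 -0.47] open 0.0292 F [-6.6 -0.6 12.8]
```

Call:
{"api": "drive_tool", "payload": {
  "commands": [
    {"xyz": [0.002,0,0],"roll": 0},
    {"xyz": [0.005,0,0],"roll": 0},
    {"xyz": [0.009,0,0],"roll": 0},
    {"xyz": [0.014,0,0],"roll": 0},
    {"xyz": [0.02,0,0],"roll": 0},
    {"xyz": [0.026,0,0],"roll": 0},
    {"xyz": [0.032,0,0],"roll": 0},
    {"xyz": [0.038,0,0],"roll": 0},
    {"xyz": [0.044,0,0],"roll": 0},
    {"xyz": [0.05,0,0],"roll": 0},
    {"xyz": [0.056,0,0],"roll": 0},
    {"xyz": [0.062,0,0],"roll": 0},
    {"xyz": [0.068,0,0],"roll": 0},
    {"xyz": [0.074,0,0],"roll": 0},
    {"xyz": [0.08,0,0],"roll": 0},
    {"xyz": [0.085,0,0],"roll": 0},
    {"xyz": [0.089,0,0],"roll": 0},
    {"xyz": [0.092,0,0],"roll": 0},
    {"xyz": [0.094,0,0],"roll": 0},
    {"xyz": [0.095,0,0],"roll": 0}
  ]
}}

```text
t: 27.53
eef_pos: [0.5776, -0.107, 0.0659]
orientation: [[-0.092, 0.996, -0.001], [0.996, 0.092, -0.0], [-0.0, -0.001, -1.0]]
wrist_force: [-7.1, -3.7, 13.2]
opening: 0.0297
gripper_force: 30.9
```

Call:
{"api": "drive_tool", "payload": {
  "commands": [
    {"xyz": [0.0015,0,0],"roll": 0},
    {"xyz": [0.003,0,0],"roll": 0},
    {"xyz": [0.005,0,0],"roll": 0},
    {"xyz": [0.007,0,0],"roll": 0},
    {"xyz": [0.009,0,0],"roll": 0},
    {"xyz": [0.011,0,0],"roll": 0},
    {"xyz": [0.012,0,0],"roll": 0},
    {"xyz": [0.012,0,0],"roll": 0}
  ]
}}

```text
t: 28.2
eef_pos: [0.5765, -0.095, 0.0659]
orientation: [[-0.092, 0.996, -0.001], [0.996, 0.092, -0.0], [-0.0, -0.001, -1.0]]
wrist_force: [-5.7, 0.0, 13.1]
opening: 0.0295
gripper_force: 30.9
```

```bash
python3 chk.py; python3 go.py
```

```text
scene [349.3 279.8] 304 [0.5378 0.044 ] | rail x,y 0.0012 0.1328
scene [398.5 287.5] 111 [0.4795 0.1456] | rail x,y -0.0453 0.2346
scene [369.  291.3] 315 [0.5335 0.0997] | rail x,y 0.0021 0.1861
scene [381.8 328. ] 114 [0.5936 0.1805] | rail x,y 0.0661 0.2577
t 28.3 tcp [ 0.5765 -0.095   0.066 ] ang 95.27 q [-0.22  0.62  1.89 -0.    0.64 -0.31] open 0.0294 F [-5.1 -0.1 12.9]
```

Travelled 107 mm, no stop felt yet. Carrying on in small steps.

Call:
{"api": "drive_tool", "payload": {
  "commands": [
    {"xyz": [0.001,0,0],"roll": 0},
    {"xyz": [0.002,0,0],"roll": 0},
    {"xyz": [0.003,0,0],"roll": 0},
    {"xyz": [0.004,0,0],"roll": 0},
    {"xyz": [0.004,0,0],"roll": 0}
  ]
}}

```text
t: 28.72
eef_pos: [0.5761, -0.0912, 0.0659]
orientation: [[-0.092, 0.996, -0.001], [0.996, 0.092, -0.0], [-0.0, -0.001, -1.0]]
wrist_force: [-6.8, -1.5, 12.8]
opening: 0.03
gripper_force: 31.0
```

Call:
{"api": "drive_tool", "payload": {
  "commands": [
    {"xyz": [0.001,0,0],"roll": 0},
    {"xyz": [0.002,0,0],"roll": 0},
    {"xyz": [0.003,0,0],"roll": 0},
    {"xyz": [0.003,0,0],"roll": 0}
  ]
}}

```text
t: 29.05
eef_pos: [0.576, -0.0895, 0.066]
orientation: [[-0.092, 0.996, -0.0], [0.996, 0.092, -0.002], [-0.002, -0.0, -1.0]]
wrist_force: [-8.0, -18.9, 11.2]
opening: 0.0298
gripper_force: 30.8
```

Call:
{"api": "drive_tool", "payload": {
  "commands": [
    {"xyz": [-0.001,0,0],"roll": 0},
    {"xyz": [-0.001,0,0],"roll": 0},
    {"xyz": [-0.001,0,0],"roll": 0},
    {"xyz": [-0.001,0,0],"roll": 0},
    {"xyz": [-0.001,0,0],"roll": 0},
    {"xyz": [-0.001,0,0],"roll": 0},
    {"xyz": [-0.001,0,-0.02],"roll": 0},
    {"xyz": [-0.001,0,-0.05],"roll": 0},
    {"xyz": [-0.001,0,-0.08],"roll": 0},
    {"xyz": [-0.001,0,-0.12],"roll": 0},
    {"xyz": [-0.001,0,-0.14],"roll": 0},
    {"xyz": [-0.001,0,-0.14],"roll": 0}
  ],
  "fingers": 1
}}

```text
t: 30.05
eef_pos: [0.5789, -0.0894, 0.2102]
orientation: [[-0.092, 0.996, 0.007], [0.996, 0.092, -0.001], [-0.002, 0.007, -1.0]]
wrist_force: [0.2, -0.4, -0.6]
opening: 0.0853
gripper_force: 0.0
```

```bash
python3 chk.py; python3 wr.py; python3 go.py .5498,.2,.2,90 .5498,.08,.2,90
python3 - <<'E'
from m import *
im=cam("scene");cv2.imwrite("pics/s5.png",cv2.resize(im["frame"][190:370,230:470,::-1],None,fx=3.3,fy=3.3,interpolation=2))
E
```

```text
scene [314.6 260.6] 277 [ 0.5481 -0.0572] | rail x,y 0.0021 0.0358
scene [332.7 270.4] 291 [ 0.5421 -0.0042] | rail x,y 0.0011 0.0868
scene [351.3 280.9] 299 [0.5373 0.0495] | rail x,y 0.0011 0.1382
top [268.2 269.3] 126 [0.555  0.0973] | rail x,y -0.0132 0.1655
[318.  93.] 8537 [0.5665 0.0216] rail x,y -0.0001 0.0868
[521. 174.] 3029 [ 0.7689 -0.0253] rail x,y 0.1706 0.0302
[317. 303.] 10107 [ 0.583  -0.1739] rail x,y -0.0015 -0.083
t 30.2 tcp [ 0.5762 -0.0889  0.205 ] ang 95.28 q [-0.21  0.43  1.79  0.    0.92 -0.3 ] open 0.0853 F [-0.4 -0.7 -0.3]
.5498,.2,.2,90 [0.2901 0.0003 0.005 ] roll 0.092
.5498,.08,.2,90 [ 0.1706 -0.0108  0.005 ] roll 0.092
```

View pics/s5.png

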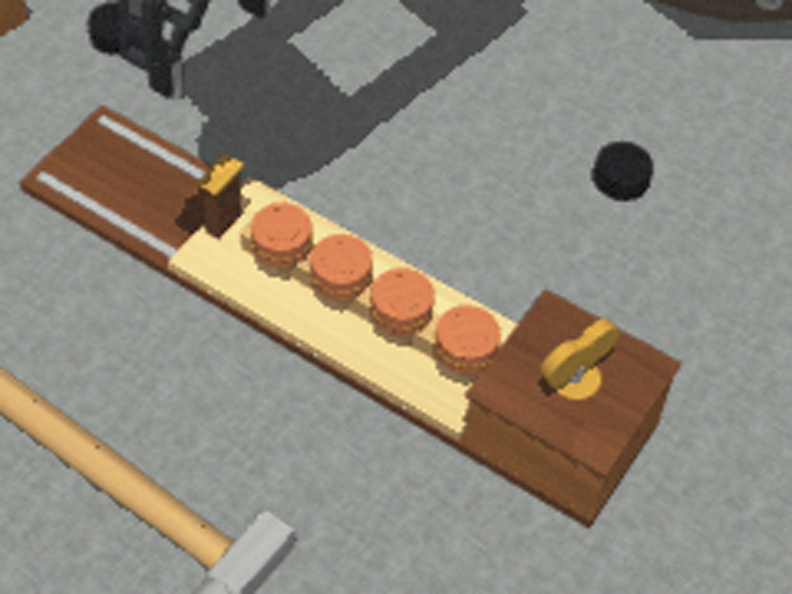

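The scene crop shows all four tins on the rail (tops at (282,230), (342,265), (402,297) and (468,333)), and the deck meets the drive box. The key wing runs from (557,362) to (607,332). Now I'll look at the key from above.

Call:
{"api": "drive_tool", "payload": {
  "commands": [
    {"xyz": [0.03,0,0],"roll": 0},
    {"xyz": [0.065,0,0],"roll": 0},
    {"xyz": [0.1,0,0],"roll": 0},
    {"xyz": [0.135,0,0],"roll": 0},
    {"xyz": [0.17,0,0],"roll": 0},
    {"xyz": [0.2,0,0],"roll": 0},
    {"xyz": [0.225,0,0],"roll": 0},
    {"xyz": [0.24,0,0],"roll": 0},
    {"xyz": [0.24,0,0],"roll": 0},
    {"xyz": [0.24,0,0],"roll": 0}
  ]
}}

```text
t: 31.08
eef_pos: [0.5537, 0.1504, 0.204]
orientation: [[-0.094, 0.996, -0.002], [0.996, 0.094, -0.001], [-0.0, -0.002, -1.0]]
wrist_force: [-0.2, -0.0, 1.0]
opening: 0.0854
gripper_force: 0.0
```

```bash
cat >> wr.py <<'E'
# wing
m=cv2.inRange(hsv,(17,130,90),(34,255,255));n,l,st,c=cv2.connectedComponentsWithStats(m)
for i in range(1,n):
    if st[i,4]>300: print("yel",c[i].round(),st[i])
E
python3 wr.py pics/w6.png; python3 go.py
```

```text
[320. 212.] 25382 [0.5533 0.1556] rail x,y -0.001 0.2357
yel [319. 172.] [ 273  146   93   51 2711]
t 31.1 tcp [0.5539 0.1497 0.2042] ang 95.31 q [ 0.21  0.42  1.81 -0.    0.91  0.12] open 0.0857 F [ 0.1 -0.4 -0.7]
```

View pics/w6.png

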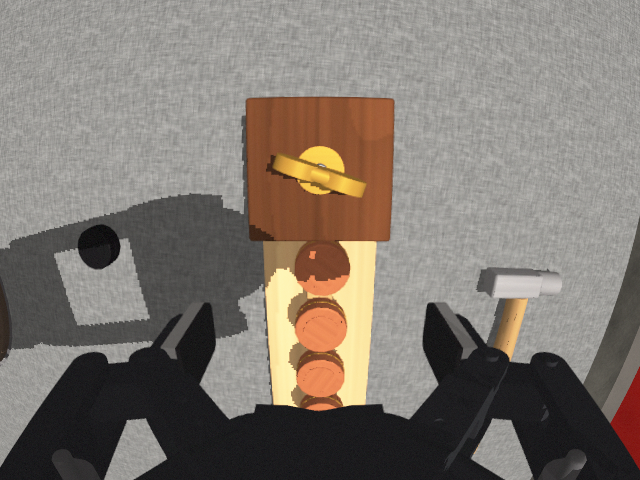

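```bash
cat >> wr.py <<'E'
for z in(.106,.119):
    a,b=wz((274,160),z),wz((364,190),z);d=b-a;print(z,a.round(4),b.round(4),"mid",((a+b)/2).round(4),"len",np.hypot(*d[:2]).round(4),"ang",np.degrees(np.arctan2(d[1],d[0])).round(1))
print("plate",wz((320,169),.078), "boxtop",wz((320,168),.076))
print("box corners",[wz(q,.076)[:2].round(4) for q in((247,98),(393,98),(391,241),(249,240))])
E
python3 wr.py;python3 go.py
```

```text
[319. 179.] 20600 [0.5504 0.1846] rail x,y -0.0012 0.2608
[320. 352.] 4798 [0.5672 0.0095] rail x,y -0.0006 0.1087
yel [319. 171.] [ 272  145   94   51 2710]
0.106 [0.5203 0.2049 0.106 ] [0.5779 0.1912 0.106 ] mid [0.5491 0.198  0.106 ] len 0.0591 ang -13.4
0.119 [0.5218 0.2058 0.119 ] [0.5761 0.1929 0.119 ] mid [0.549  0.1994 0.119 ] len 0.0558 ang -13.4
plate [0.549496   0.19920193 0.078     ] boxtop [0.54945197 0.19973057 0.076     ]
box corners [array([0.4944, 0.2453]), array([0.5953, 0.2546]), array([0.6065, 0.1517]), array([0.5022, 0.1429])]
t 31.2 tcp [0.5541 0.1492 0.2045] ang 95.26 q [ 0.21  0.42  1.81 -0.    0.91  0.12] open 0.0853 F [ 0.4 -0.4 -0.6]
```

```bash
python3 go.py .5494,.1995,.16,166.6 .5494,.1995,.102,166.6
```

```text
t 31.2 tcp [0.5541 0.1492 0.2045] ang 95.26 q [ 0.21  0.42  1.81 -0.    0.91  0.12] open 0.0853 F [ 0.4 -0.4 -0.6]
.5494,.1995,.16,166.6 [ 0.0505 -0.      0.0444] roll -1.245
.5494,.1995,.102,166.6 [5.050e-02 1.000e-04 1.024e-01] roll -1.245
```

Call:
{"api": "drive_tool", "payload": {
  "commands": [
    {"xyz": [0.01,0,0],"roll": -0.12},
    {"xyz": [0.02,0,0],"roll": -0.24},
    {"xyz": [0.03,0,0],"roll": -0.36},
    {"xyz": [0.04,0,0],"roll": -0.48},
    {"xyz": [0.0505,0,0],"roll": -0.6},
    {"xyz": [0.0505,0,0],"roll": -0.72},
    {"xyz": [0.0505,0,0],"roll": -0.84},
    {"xyz": [0.0505,0,0],"roll": -0.96},
    {"xyz": [0.0505,0,0],"roll": -1.08},
    {"xyz": [0.0505,0,0.01],"roll": -1.2},
    {"xyz": [0.0505,0,0.02],"roll": -1.245},
    {"xyz": [0.0505,0,0.03],"roll": -1.245},
    {"xyz": [0.0505,0,0.04],"roll": -1.245},
    {"xyz": [0.0505,0,0.044],"roll": -1.245},
    {"xyz": [0.0505,0,0.044],"roll": -1.245},
    {"xyz": [0.0505,0,0.044],"roll": -1.245}
  ]
}}

```text
t: 32.52
eef_pos: [0.5498, 0.2001, 0.1611]
orientation: [[-0.973, 0.233, -0.001], [0.233, 0.973, -0.0], [0.0, -0.0, -1.0]]
wrist_force: [0.4, 0.9, 0.4]
opening: 0.0853
gripper_force: 0.0
```

```bash
python3 go.py .5494,.1995,.102,166.6; python3 wr.py pics/w7.png >/dev/null
```

```text
t 32.5 tcp [0.5498 0.2001 0.1611] ang 166.53 q [ 0.3   0.48  1.83  0.    0.83 -1.04] open 0.0853 F [0.4 0.9 0.4]
.5494,.1995,.102,166.6 [ 0.0002 -0.0006  0.0591] roll -0.001
```

View pics/w7.png

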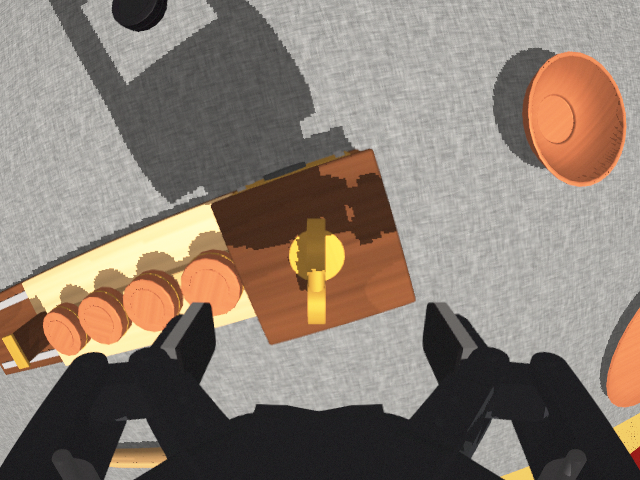

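The wrist view shows the wing vertical at column 316, aligned between the fingers. I'm descending to grip it.

Call:
{"api": "drive_tool", "payload": {
  "commands": [
    {"xyz": [0,-0.001,0.015],"roll": 0},
    {"xyz": [0,-0.001,0.03],"roll": 0},
    {"xyz": [0,-0.001,0.045],"roll": 0},
    {"xyz": [0,-0.001,0.055],"roll": 0},
    {"xyz": [0,-0.001,0.059],"roll": 0},
    {"xyz": [0,-0.001,0.059],"roll": 0},
    {"xyz": [0,-0.001,0.059],"roll": 0}
  ]
}}

```text
t: 33.15
eef_pos: [0.5499, 0.1994, 0.1028]
orientation: [[-0.973, 0.232, 0.0], [0.232, 0.973, 0.0], [-0.0, 0.0, -1.0]]
wrist_force: [0.7, -0.5, 0.7]
opening: 0.0858
gripper_force: 0.0
```

Call:
{"api": "drive_tool", "payload": {
  "commands": [
    {"xyz": [0,0,0],"roll": 0},
    {"xyz": [0,0,0],"roll": 0},
    {"xyz": [0,0,0],"roll": 0},
    {"xyz": [0,0,0],"roll": 0},
    {"xyz": [0,0,0],"roll": 0},
    {"xyz": [0,0,0],"roll": 0},
    {"xyz": [0,0,0],"roll": 0},
    {"xyz": [0,0,0],"roll": 0},
    {"xyz": [0,0,0],"roll": 0},
    {"xyz": [0,0,0],"roll": 0},
    {"xyz": [0,0,0],"roll": 0},
    {"xyz": [0,0,0],"roll": 0},
    {"xyz": [0,0,0],"roll": 0},
    {"xyz": [0,0,0],"roll": 0}
  ],
  "fingers": 0,
  "force": 70
}}

```text
t: 34.32
eef_pos: [0.5495, 0.1988, 0.1026]
orientation: [[-0.973, 0.231, -0.0], [0.231, 0.973, -0.001], [0.0, -0.001, -1.0]]
wrist_force: [-1.1, -5.8, 7.0]
opening: 0.0078
gripper_force: 68.5
```

```bash
python3 go.py
```

```text
t 34.3 tcp [0.5495 0.1988 0.1026] ang 166.62 q [ 0.3   0.56  1.87 -0.    0.71 -1.04] open 0.0078 F [-1.1 -5.8  7. ]
```

Call:
{"api": "drive_tool", "payload": {
  "commands": [
    {"xyz": [0,0,0],"roll": 0.05},
    {"xyz": [0,0,0],"roll": 0.14},
    {"xyz": [0,0,0],"roll": 0.24},
    {"xyz": [0,0,0],"roll": 0.34},
    {"xyz": [0,0,0],"roll": 0.44},
    {"xyz": [0,0,0],"roll": 0.54},
    {"xyz": [0,0,0],"roll": 0.64},
    {"xyz": [0,0,0],"roll": 0.74},
    {"xyz": [0,0,0],"roll": 0.84},
    {"xyz": [0,0,0],"roll": 0.94},
    {"xyz": [0,0,0],"roll": 1.04},
    {"xyz": [0,0,0],"roll": 1.14},
    {"xyz": [0,0,0],"roll": 1.24},
    {"xyz": [0,0,0],"roll": 1.34},
    {"xyz": [0,0,0],"roll": 1.44},
    {"xyz": [0,0,0],"roll": 1.54},
    {"xyz": [0,0,0],"roll": 1.64},
    {"xyz": [0,0,0],"roll": 1.74},
    {"xyz": [0,0,0],"roll": 1.8},
    {"xyz": [0,0,0],"roll": 1.8}
  ]
}}

```text
t: 35.98
eef_pos: [0.5494, 0.1987, 0.1026]
orientation: [[0.45, 0.893, -0.0], [0.893, -0.45, -0.001], [-0.001, 0.0, -1.0]]
wrist_force: [-1.2, -6.1, 7.3]
opening: 0.0076
gripper_force: 68.7
```

```bash
python3 go.py; python3 -c "
from h import *
print(arm.state()['wrist_torque'])"; python3 wr.py pics/w8.png|head -5
```

```text
t 36.0 tcp [0.5494 0.1987 0.1026] ang 63.23 q [ 0.3   0.56  1.87 -0.    0.71  0.76] open 0.0076 F [-1.2 -6.1  7.3]
[-1.09404562  0.16112738 -0.1543811 ]
[75. 27.] 6760 [0.4706 0.4208] rail x,y -0.0401 0.4655
[319. 253.] 29756 [0.5485 0.1988] rail x,y 0.0058 0.2822
[626. 337.] 2195 [ 0.7691 -0.0102] rail x,y 0.1669 0.0987
yel [319. 310.] [ 283  252   73  140 4426]
0.106 [0.5638 0.2631 0.106 ] [0.5869 0.2396 0.106 ] mid [0.5754 0.2514 0.106 ] len 0.033 ang -45.5
```

View pics/w8.png

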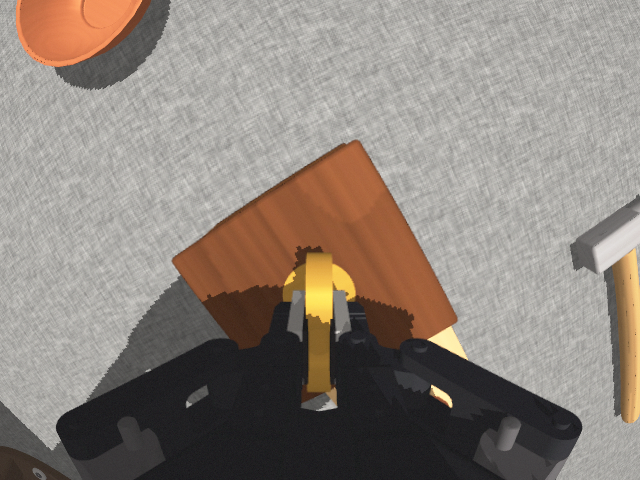

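The wrist view shows the wing still vertical in the grip (column 319) and turned relative to the box. I'm continuing.

Call:
{"api": "drive_tool", "payload": {
  "commands": [
    {"xyz": [0,0,0],"roll": 0.05},
    {"xyz": [0,0,0],"roll": 0.15},
    {"xyz": [0,0,0],"roll": 0.25},
    {"xyz": [0,0,0],"roll": 0.35},
    {"xyz": [0,0,0],"roll": 0.45},
    {"xyz": [0,0,0],"roll": 0.55},
    {"xyz": [0,0,0],"roll": 0.65},
    {"xyz": [0,0,0],"roll": 0.75},
    {"xyz": [0,0,0],"roll": 0.85},
    {"xyz": [0,0,0],"roll": 0.95},
    {"xyz": [0,0,0],"roll": 1.05},
    {"xyz": [0,0,0],"roll": 1.15},
    {"xyz": [0,0,0],"roll": 1.25},
    {"xyz": [0,0,0],"roll": 1.35},
    {"xyz": [0,0,0],"roll": 1.45},
    {"xyz": [0,0,0],"roll": 1.55},
    {"xyz": [0,0,0],"roll": 1.65},
    {"xyz": [0,0,0],"roll": 1.75},
    {"xyz": [0,0,0],"roll": 1.85},
    {"xyz": [0,0,0],"roll": 1.85}
  ]
}}

```text
t: 37.7
eef_pos: [0.5493, 0.1988, 0.1026]
orientation: [[0.732, -0.681, -0.0], [-0.681, -0.732, -0.001], [0.0, 0.001, -1.0]]
wrist_force: [-1.4, -6.0, 7.7]
opening: 0.0077
gripper_force: 68.8
```

```bash
python3 go.py; python3 chk.py|head -6
```

```text
t 37.7 tcp [0.5493 0.1988 0.1026] ang -42.91 q [ 0.3   0.56  1.87 -0.    0.71  2.62] open 0.0077 F [-1.4 -6.   7.7]
scene [261.7 249.1] 137 [ 0.6075 -0.1824] | rail x,y 0.0475 -0.0882
scene [314.6 260.5] 271 [ 0.548  -0.0575] | rail x,y 0.0019 0.0356
scene [332.7 270.3] 293 [ 0.542  -0.0043] | rail x,y 0.0009 0.0866
scene [351.2 280.7] 292 [0.5369 0.0489] | rail x,y 0.0008 0.1377
top [238.2 254.3] 178 [0.5894 0.1674] | rail x,y 0.0262 0.2299
top [318.7 260.7] 356 [ 0.5762 -0.0183] | rail x,y -0.003 0.0525
```

Call:
{"api": "drive_tool", "payload": {
  "commands": [
    {"xyz": [0,0,0],"roll": 0},
    {"xyz": [0,0,0],"roll": 0},
    {"xyz": [0,0,0],"roll": 0},
    {"xyz": [0,0,0],"roll": 0},
    {"xyz": [0,0,0],"roll": 0},
    {"xyz": [0,0,0],"roll": 0},
    {"xyz": [0,0,0],"roll": 0},
    {"xyz": [0,0,0],"roll": 0},
    {"xyz": [0,0,0],"roll": 0},
    {"xyz": [0,0,0],"roll": 0}
  ],
  "fingers": 1
}}

```text
t: 38.63
eef_pos: [0.5496, 0.1993, 0.1023]
orientation: [[0.737, -0.676, -0.0], [-0.676, -0.737, 0.0], [-0.0, 0.0, -1.0]]
wrist_force: [0.3, 1.1, 0.9]
opening: 0.0854
gripper_force: 0.0
```

Call:
{"api": "drive_tool", "payload": {
  "commands": [
    {"xyz": [0,0,0],"roll": -0.12},
    {"xyz": [0,0,0],"roll": -0.24},
    {"xyz": [0,0,0],"roll": -0.36},
    {"xyz": [0,0,0],"roll": -0.48},
    {"xyz": [0,0,0],"roll": -0.6},
    {"xyz": [0,0,0],"roll": -0.72},
    {"xyz": [0,0,0],"roll": -0.84},
    {"xyz": [0,0,0],"roll": -0.96},
    {"xyz": [0,0,0],"roll": -1.08},
    {"xyz": [0,0,0],"roll": -1.2},
    {"xyz": [0,0,0],"roll": -1.32},
    {"xyz": [0,0,0],"roll": -1.44},
    {"xyz": [0,0,0],"roll": -1.57},
    {"xyz": [0,0,0],"roll": -1.57}
  ]
}}

```text
t: 39.8
eef_pos: [0.5496, 0.1993, 0.1023]
orientation: [[0.671, 0.741, -0.0], [0.741, -0.671, 0.0], [-0.0, -0.0, -1.0]]
wrist_force: [-0.0, -0.2, -1.3]
opening: 0.0854
gripper_force: 0.0
```

Call:
{"api": "drive_tool", "payload": {
  "commands": [
    {"xyz": [0,0,0],"roll": -0.12},
    {"xyz": [0,0,0],"roll": -0.24},
    {"xyz": [0,0,0],"roll": -0.36},
    {"xyz": [0,0,0],"roll": -0.48},
    {"xyz": [0,0,0],"roll": -0.6},
    {"xyz": [0,0,0],"roll": -0.72},
    {"xyz": [0,0,0],"roll": -0.84},
    {"xyz": [0,0,0],"roll": -0.96},
    {"xyz": [0,0,0],"roll": -1.08},
    {"xyz": [0,0,0],"roll": -1.2},
    {"xyz": [0,0,0],"roll": -1.32},
    {"xyz": [0,0,0],"roll": -1.44},
    {"xyz": [0,0,0],"roll": -1.57},
    {"xyz": [0,0,0],"roll": -1.57},
    {"xyz": [0,0,0],"roll": -1.57}
  ]
}}

```text
t: 41.05
eef_pos: [0.5496, 0.1993, 0.1023]
orientation: [[-0.732, 0.682, 0.0], [0.682, 0.732, 0.0], [-0.0, 0.0, -1.0]]
wrist_force: [0.4, 0.8, 0.0]
opening: 0.0855
gripper_force: 0.0
```

Call:
{"api": "drive_tool", "payload": {
  "commands": [
    {"xyz": [0,0,0],"roll": 0},
    {"xyz": [0,0,0],"roll": 0},
    {"xyz": [0,0,0],"roll": 0},
    {"xyz": [0,0,0],"roll": 0},
    {"xyz": [0,0,0],"roll": 0},
    {"xyz": [0,0,0],"roll": 0},
    {"xyz": [0,0,0],"roll": 0},
    {"xyz": [0,0,0],"roll": 0},
    {"xyz": [0,0,0],"roll": 0},
    {"xyz": [0,0,0],"roll": 0},
    {"xyz": [0,0,0],"roll": 0},
    {"xyz": [0,0,0],"roll": 0},
    {"xyz": [0,0,0],"roll": 0},
    {"xyz": [0,0,0],"roll": 0}
  ],
  "fingers": 0,
  "force": 70
}}

```text
t: 42.22
eef_pos: [0.5493, 0.199, 0.1024]
orientation: [[-0.736, 0.677, -0.001], [0.677, 0.736, -0.0], [0.0, -0.001, -1.0]]
wrist_force: [-2.5, -3.9, 5.0]
opening: 0.008
gripper_force: 68.4
```

```bash
python3 go.py; python3 wr.py |grep yel
```

```text
t 42.2 tcp [0.5493 0.199  0.1024] ang 137.37 q [ 0.3   0.56  1.87 -0.    0.71 -0.53] open 0.008 F [-2.5 -3.9  5. ]
yel [318. 311.] [ 283  253   73  140 4420]
yel [621. 437.] [ 584  399   56   63 1646]
```

Regripped with the key at about 3.98. Next is stroke two, 3.15 rad in two calls.

Call:
{"api": "drive_tool", "payload": {
  "commands": [
    {"xyz": [0,0,0],"roll": 0.05},
    {"xyz": [0,0,0],"roll": 0.14},
    {"xyz": [0,0,0],"roll": 0.23},
    {"xyz": [0,0,0],"roll": 0.32},
    {"xyz": [0,0,0],"roll": 0.41},
    {"xyz": [0,0,0],"roll": 0.5},
    {"xyz": [0,0,0],"roll": 0.59},
    {"xyz": [0,0,0],"roll": 0.68},
    {"xyz": [0,0,0],"roll": 0.77},
    {"xyz": [0,0,0],"roll": 0.86},
    {"xyz": [0,0,0],"roll": 0.95},
    {"xyz": [0,0,0],"roll": 1.04},
    {"xyz": [0,0,0],"roll": 1.13},
    {"xyz": [0,0,0],"roll": 1.22},
    {"xyz": [0,0,0],"roll": 1.31},
    {"xyz": [0,0,0],"roll": 1.4},
    {"xyz": [0,0,0],"roll": 1.49},
    {"xyz": [0,0,0],"roll": 1.57},
    {"xyz": [0,0,0],"roll": 1.57}
  ]
}}

```text
t: 43.85
eef_pos: [0.5497, 0.199, 0.1025]
orientation: [[0.68, 0.733, 0.0], [0.733, -0.68, -0.0], [-0.0, 0.0, -1.0]]
wrist_force: [0.3, -5.7, 4.3]
opening: 0.0077
gripper_force: 68.4
```

Call:
{"api": "drive_tool", "payload": {
  "commands": [
    {"xyz": [0,0,0],"roll": 0.05},
    {"xyz": [0,0,0],"roll": 0.14},
    {"xyz": [0,0,0],"roll": 0.23},
    {"xyz": [0,0,0],"roll": 0.32},
    {"xyz": [0,0,0],"roll": 0.41},
    {"xyz": [0,0,0],"roll": 0.5},
    {"xyz": [0,0,0],"roll": 0.59},
    {"xyz": [0,0,0],"roll": 0.68},
    {"xyz": [0,0,0],"roll": 0.77},
    {"xyz": [0,0,0],"roll": 0.86},
    {"xyz": [0,0,0],"roll": 0.95},
    {"xyz": [0,0,0],"roll": 1.04},
    {"xyz": [0,0,0],"roll": 1.13},
    {"xyz": [0,0,0],"roll": 1.22},
    {"xyz": [0,0,0],"roll": 1.31},
    {"xyz": [0,0,0],"roll": 1.4},
    {"xyz": [0,0,0],"roll": 1.49},
    {"xyz": [0,0,0],"roll": 1.57},
    {"xyz": [0,0,0],"roll": 1.57}
  ]
}}

```text
t: 45.43
eef_pos: [0.5496, 0.1986, 0.1025]
orientation: [[0.735, -0.678, -0.0], [-0.678, -0.735, -0.001], [0.001, 0.001, -1.0]]
wrist_force: [0.1, -9.3, 5.2]
opening: 0.0077
gripper_force: 68.7
```

```bash
python3 go.py; python3 wr.py |grep yel
```

```text
t 45.4 tcp [0.5496 0.1986 0.1025] ang -42.66 q [ 0.3   0.56  1.87 -0.    0.71  2.61] open 0.0077 F [ 0.1 -9.3  5.2]
yel [319. 310.] [ 283  253   73  139 4355]
```

Call:
{"api": "drive_tool", "payload": {
  "commands": [
    {"xyz": [0,0,0],"roll": 0},
    {"xyz": [0,0,0],"roll": 0},
    {"xyz": [0,0,0],"roll": 0},
    {"xyz": [0,0,0],"roll": 0},
    {"xyz": [0,0,0],"roll": 0},
    {"xyz": [0,0,0],"roll": 0},
    {"xyz": [0,0,0],"roll": 0},
    {"xyz": [0,0,0],"roll": 0},
    {"xyz": [0,0,0],"roll": 0},
    {"xyz": [0,0,0],"roll": 0}
  ],
  "fingers": 1
}}

```text
t: 46.32
eef_pos: [0.5496, 0.1993, 0.1023]
orientation: [[0.737, -0.676, -0.0], [-0.676, -0.737, 0.0], [-0.0, 0.0, -1.0]]
wrist_force: [0.6, 0.5, 0.5]
opening: 0.0855
gripper_force: 0.0
```

Call:
{"api": "drive_tool", "payload": {
  "commands": [
    {"xyz": [0,0,0],"roll": -0.12},
    {"xyz": [0,0,0],"roll": -0.24},
    {"xyz": [0,0,0],"roll": -0.36},
    {"xyz": [0,0,0],"roll": -0.48},
    {"xyz": [0,0,0],"roll": -0.6},
    {"xyz": [0,0,0],"roll": -0.72},
    {"xyz": [0,0,0],"roll": -0.84},
    {"xyz": [0,0,0],"roll": -0.96},
    {"xyz": [0,0,0],"roll": -1.08},
    {"xyz": [0,0,0],"roll": -1.2},
    {"xyz": [0,0,0],"roll": -1.32},
    {"xyz": [0,0,0],"roll": -1.44},
    {"xyz": [0,0,0],"roll": -1.57},
    {"xyz": [0,0,0],"roll": -1.57}
  ]
}}

```text
t: 47.48
eef_pos: [0.5496, 0.1993, 0.1023]
orientation: [[0.671, 0.741, -0.0], [0.741, -0.671, 0.0], [-0.0, -0.0, -1.0]]
wrist_force: [-0.0, -0.6, 0.2]
opening: 0.0854
gripper_force: 0.0
```

Call:
{"api": "drive_tool", "payload": {
  "commands": [
    {"xyz": [0,0,0],"roll": -0.12},
    {"xyz": [0,0,0],"roll": -0.24},
    {"xyz": [0,0,0],"roll": -0.36},
    {"xyz": [0,0,0],"roll": -0.48},
    {"xyz": [0,0,0],"roll": -0.6},
    {"xyz": [0,0,0],"roll": -0.72},
    {"xyz": [0,0,0],"roll": -0.84},
    {"xyz": [0,0,0],"roll": -0.96},
    {"xyz": [0,0,0],"roll": -1.08},
    {"xyz": [0,0,0],"roll": -1.2},
    {"xyz": [0,0,0],"roll": -1.32},
    {"xyz": [0,0,0],"roll": -1.44},
    {"xyz": [0,0,0],"roll": -1.57},
    {"xyz": [0,0,0],"roll": -1.57},
    {"xyz": [0,0,0],"roll": -1.57}
  ]
}}

```text
t: 48.73
eef_pos: [0.5496, 0.1993, 0.1023]
orientation: [[-0.732, 0.682, 0.0], [0.682, 0.732, 0.0], [0.0, 0.0, -1.0]]
wrist_force: [-0.3, 0.5, 0.4]
opening: 0.0855
gripper_force: 0.0
```

Call:
{"api": "drive_tool", "payload": {
  "commands": [
    {"xyz": [0,0,0],"roll": 0},
    {"xyz": [0,0,0],"roll": 0},
    {"xyz": [0,0,0],"roll": 0},
    {"xyz": [0,0,0],"roll": 0},
    {"xyz": [0,0,0],"roll": 0},
    {"xyz": [0,0,0],"roll": 0},
    {"xyz": [0,0,0],"roll": 0},
    {"xyz": [0,0,0],"roll": 0},
    {"xyz": [0,0,0],"roll": 0},
    {"xyz": [0,0,0],"roll": 0},
    {"xyz": [0,0,0],"roll": 0},
    {"xyz": [0,0,0],"roll": 0},
    {"xyz": [0,0,0],"roll": 0},
    {"xyz": [0,0,0],"roll": 0}
  ],
  "fingers": 0,
  "force": 70
}}

```text
t: 49.9
eef_pos: [0.5493, 0.199, 0.1025]
orientation: [[-0.736, 0.677, -0.001], [0.677, 0.736, -0.0], [0.0, -0.001, -1.0]]
wrist_force: [-2.9, -3.7, 4.9]
opening: 0.0078
gripper_force: 68.4
```

```bash
python3 go.py; python3 wr.py |grep yel
```

```text
t 49.9 tcp [0.5493 0.199  0.1025] ang 137.37 q [ 0.3   0.56  1.87 -0.    0.71 -0.53] open 0.0078 F [-2.9 -3.7  4.9]
yel [318. 311.] [ 283  253   73  140 4418]
yel [620. 437.] [ 584  399   56   63 1674]
```

Call:
{"api": "drive_tool", "payload": {
  "commands": [
    {"xyz": [0,0,0],"roll": 0.05},
    {"xyz": [0,0,0],"roll": 0.13},
    {"xyz": [0,0,0],"roll": 0.21},
    {"xyz": [0,0,0],"roll": 0.29},
    {"xyz": [0,0,0],"roll": 0.37},
    {"xyz": [0,0,0],"roll": 0.45},
    {"xyz": [0,0,0],"roll": 0.53},
    {"xyz": [0,0,0],"roll": 0.61},
    {"xyz": [0,0,0],"roll": 0.69},
    {"xyz": [0,0,0],"roll": 0.75},
    {"xyz": [0,0,0],"roll": 0.8},
    {"xyz": [0,0,0],"roll": 0.8}
  ]
}}

```text
t: 50.95
eef_pos: [0.5495, 0.1991, 0.1025]
orientation: [[-0.024, 1.0, -0.0], [1.0, 0.024, -0.0], [-0.0, -0.0, -1.0]]
wrist_force: [-1.9, -3.0, 4.2]
opening: 0.0079
gripper_force: 68.4
```

```bash
python3 go.py; python3 -c "
from h import *
s=arm.state();print(s['wrist_torque'],s['joint_torque'])"
```

```text
t 51.0 tcp [0.5495 0.1991 0.1025] ang 91.39 q [ 0.3   0.56  1.87 -0.    0.71  0.27] open 0.0079 F [-1.9 -3.   4.2]
[-0.60647672  0.19924258 -0.02601417] [  1.72053393 -88.20267677 -30.97299814   0.69624083  -0.85922655
   1.91103525]
```

Call:
{"api": "drive_tool", "payload": {
  "commands": [
    {"xyz": [0,0,0],"roll": 0.03},
    {"xyz": [0,0,0],"roll": 0.06},
    {"xyz": [0,0,0],"roll": 0.08},
    {"xyz": [0,0,0],"roll": 0.1},
    {"xyz": [0,0,0],"roll": 0.1}
  ]
}}

```text
t: 51.37
eef_pos: [0.5495, 0.199, 0.1025]
orientation: [[0.072, 0.997, -0.0], [0.997, -0.072, -0.0], [-0.0, -0.0, -1.0]]
wrist_force: [-1.1, -3.8, 5.6]
opening: 0.0077
gripper_force: 68.9
```

```bash
python3 go.py; python3 -c "
from h import *
s=arm.state();print(s['wrist_torque'],s['joint_torque'])"; python3 wr.py |grep yel
```

```text
t 51.4 tcp [0.5495 0.199  0.1025] ang 85.88 q [ 0.3   0.56  1.87 -0.    0.71  0.37] open 0.0077 F [-1.1 -3.8  5.6]
[-0.62172256  0.1461511   0.56306579] [  1.08416788 -88.06790829 -30.92446089   1.17031988  -0.87521128
   1.30950551]
yel [318. 311.] [ 283  253   73  139 4391]
```

The stop is felt (0.56 N m, at the expected 86°). I'm releasing and withdrawing.

Call:
{"api": "drive_tool", "payload": {
  "commands": [
    {"xyz": [0,0,0],"roll": 0},
    {"xyz": [0,0,0],"roll": 0},
    {"xyz": [0,0,0],"roll": 0},
    {"xyz": [0,0,0],"roll": 0},
    {"xyz": [0,0,0],"roll": 0},
    {"xyz": [0,0,0],"roll": 0},
    {"xyz": [0,0,0],"roll": 0},
    {"xyz": [0,0,0],"roll": 0},
    {"xyz": [0,0,-0.02],"roll": 0},
    {"xyz": [0,0,-0.05],"roll": 0},
    {"xyz": [0,0,-0.08],"roll": 0},
    {"xyz": [0,0,-0.1],"roll": 0},
    {"xyz": [-0.02,0,-0.1],"roll": 0},
    {"xyz": [-0.05,0,-0.1],"roll": 0},
    {"xyz": [-0.05,0,-0.1],"roll": 0},
    {"xyz": [-0.05,0,-0.1],"roll": 0}
  ],
  "fingers": 1
}}

```text
t: 52.75
eef_pos: [0.5459, 0.1484, 0.2025]
orientation: [[0.075, 0.997, 0.0], [0.997, -0.075, 0.0], [0.0, 0.0, -1.0]]
wrist_force: [-0.3, 0.4, 0.1]
opening: 0.0858
gripper_force: 0.0
```

```bash
python3 go.py; python3 chk.py; python3 wr.py pics/w9.png | grep yel
python3 - <<'E'
from m import *
im=cam("scene");cv2.imwrite("pics/s9.png",cv2.resize(im["frame"][190:370,230:470,::-1],None,fx=3.3,fy=3.3,interpolation=2))
E
```

```text
t 52.8 tcp [0.5459 0.1484 0.2025] ang 85.72 q [ 0.21  0.41  1.83 -0.    0.9   0.29] open 0.0858 F [-0.3  0.4  0.1]
scene [258.6 247.9] 266 [ 0.6098 -0.1911] | rail x,y 0.049 -0.0967
scene [351.2 280.8] 294 [0.5372 0.0493] | rail x,y 0.001 0.1379
top [328.7 260.7] 135 [ 0.5764 -0.0413] | rail x,y -0.0048 0.0303
top [274.5 266.1] 91 [0.5626 0.083 ] | rail x,y -0.0071 0.1512
yel [318. 171.] [ 294  126   49   95 2619]
```

View pics/w9.png

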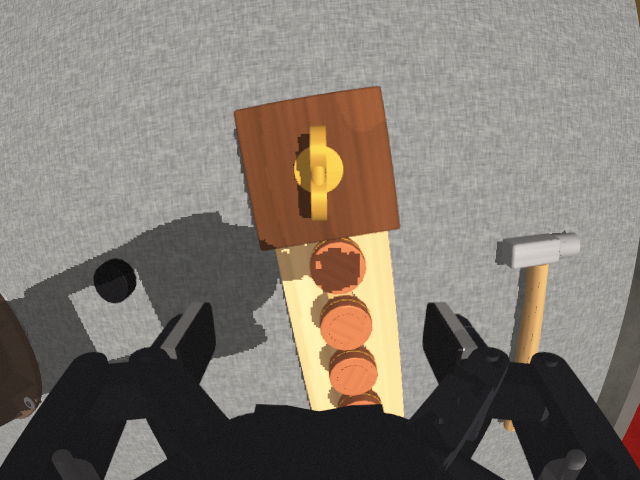

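View pics/s9.png

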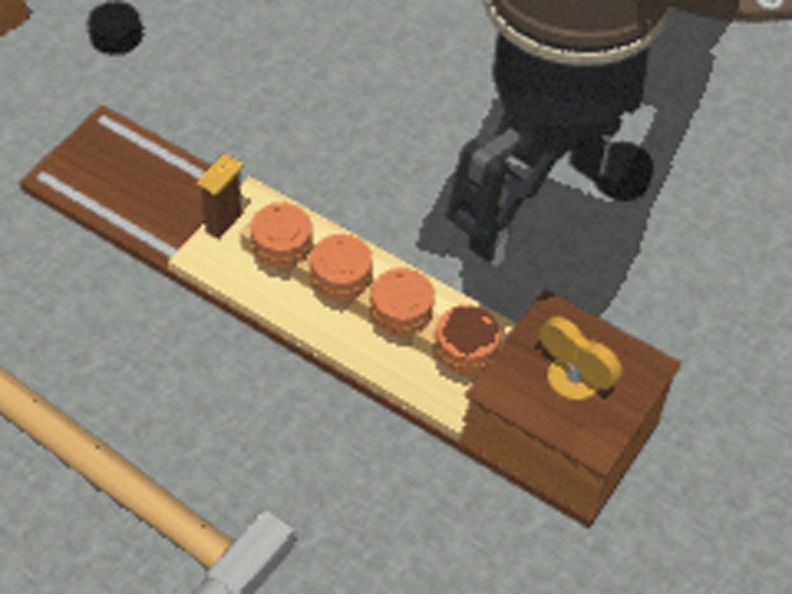

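The final views show the wing at the stop angle (vertical at column 318). All four tins are on the rail, the carriage is home and the gripper is clear.

```bash
python3 -c "
from station import arm
print(arm.close_job())"
```

```text
the job is handed in; nothing more can be done
None
```

The job is handed in at about 53 s: all four copper tins lie on the rail, the carriage is home against the drive box, and the key is wound to its stop; the verdict itself was not reported back.

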